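Sort the washed shelf brackets by hand, left and right

TASK

The washed cupboard-shelf brackets have dried: take all three off the sloping drying board and sort them, left-hand ones into the bin on the robot's left, right-hand ones into the bin on its right (a left-hand bracket, seen flange up with its hooks pointing away from you, has its flange on the left; a right-hand one is its mirror image). Lay each one flat in its bin, blade down and flange up, lowering it gently until you feel it land, neither dropping it nor pressing hard: the two bins are packed out to different heights that you cannot know beforehand. Leave the glassware and the other things where they are.

Things in the scene. Friction and masses are not known exactly. Their poses are not given: they have to be found in the camera images.
- left_1: Left-hand steel shelf bracket, 200 g or so: blade 140 x 52 x 4 mm, one nose corner cut off, two hooks at the other end, flange 4 mm thick along one long edge, top 26 mm above the blade's underside. Origin: middle of the underside; x to the hooks (tips +82, nose -70 mm), z to the flange side; flange mid-plane at y = +24 mm. In the board's lower row, either column, flange downhill.
- left_2: Left-hand bracket, the same as left_1 (flange at y = +24 mm: on the left when seen flange up with the hooks pointing away from you). In the board's upper row, either column, flange uphill.
- right: Right-hand bracket, the mirror image of left_1, same sizes and axes but flange at y = -24 mm (on the right when seen flange up with the hooks pointing away from you). In the board's lower row, either column, flange downhill.
- left_bin: Fixed grey open bin on the robot's left, 220 x 220 mm, 85 mm high, walls 5 mm. Origin: middle of its underside; x to its back wall (away from the robot), y to the robot's left, z up. A cork mat covers its bottom on packing of unknown thickness: its top is 16 to 56 mm above the origin, not reported, differs between the bins and must be felt; it gives 1 mm for every 3 N, 4 mm at most.
- right_bin: Bin on the robot's right, of the same make and axes as left_bin, with its own mat 16 to 56 mm high.
- board: Fixed black board, face 370 x 290 mm, rising away from the robot at 35 degrees. Origin: middle of its foot on the bench, x uphill; lower edge at x = -115, z = 32 mm, a trough before it. Two columns, 92 mm left and right of the middle. Each bracket lies on 2 pegs 36 mm high (rows 50 and 145 mm up the slope); 85 mm high pegs, 30 mm either side of each column's centre, stand 128 and 277 mm up.
- tile: Bystander: white porcelain spotting tile, 52 x 125 x 9 mm, lying in the board's upper row beside left_2, in either column. Origin: middle of its underside.
- rod: Bystander: green glass stirring rod, 172 mm long, 12 mm thick, lying on the top pegs of the board's left column. Origin at its middle, x along it.
- tube: Bystander: stoppered test tube, 145 mm long, 18 mm thick, lying on the top pegs of the board's right column. Origin near its middle, x along it.
- wellplate: Bystander: clear well plate 85 x 127 x 20 mm on the bench behind the board. Origin: middle of its underside.
- dropper_1: Bystander: white dropper bottle, 38 mm across, 98 mm high, on the bench behind the board. Origin: middle of its underside.
- dropper_2: Bystander: white dropper bottle, 38 mm across, 98 mm high, on the bench behind the left bin. Origin: middle of its underside.
- beaker: Bystander: glass beaker, 72 mm across, 95 mm high, beyond the right bin. Origin: middle of its underside.
- mortar: Bystander: white porcelain mortar, 96 mm across, 55 mm high, behind the board. Origin: middle of its underside.
Mind the look-alikes: they are no part of the job. Leave any purple look-alike of the left_1 alone.

How it is judged:
By the outcome, as a careful person would: the job done as asked, in the order asked, and still so for the second after the job is handed in, with the robot touching nothing.
It also fails if it takes over 67 s, if anything falls off the work surface, if the arm or the gripper's body presses on something with over 40 N, if the wrist force passes 120 N, or if a joint passes its speed limit or range.

ROBOT

A 6-joint arm with a two-finger parallel gripper is mounted at the origin on the work surface. World frame = base frame: x ahead of the robot, y to its left, z up, the work surface at z = 0. Lengths are in m, angles in degrees, forces in N, time in s.
With the tool pointing down it reaches from about 0.4 to 0.825 m from the base axis. Payload 7 kg.
Tool frame: the origin (TCP) lies midway between the tips of the shut fingers; the grasp point (between the pads) lies 19 mm behind it (ctrl.hold_point_z is the distance from the TCP to the grasp point, in m); z points along the fingers, y is the line along which they close (so a half turn about z gives the same grasp; the last joint's range is limited). The gripper opens to 88 mm and grips with 3 to 60 N. Pads are 19 mm wide; open, the fingers measure 130 mm over their backs; the gripper's body (78 mm by 193 mm) begins 47 mm behind the grasp point.
Start: joints at [91.908, 20.546, 0.682, 0, -70.136, -16.507], TCP at [0.17, 0.653, 0.227] pointing down, gripper open.
Joint ranges: [-176.03, 176.03], [-82.01, 121.73], [-58.28, 71.71], [-173.87, 95.51], [-174.79, -0.11], [-173.66, 173.66]. Speed limits (degrees/s): [136.94, 136.94, 172.46, 180, 180, 180].

INTERFACE

Orientations are given as [roll, pitch, yaw] about the fixed x, y, z axes, in that order (R = Rz(yaw) Ry(pitch) Rx(roll)).
In Python, from plant import ctrl gives the robot as it stands.
- The arm moves only by the tool apply_moves, never from a script. Its argument "deltas" is a list of rows, each an object with "fingers": the finger opening in mm, from 0 to 87.6; "delta_pos": the shift along the tool's x, y, z in mm, a list of three; "angular": the turn, a rotation vector about the tool's x, y, z in degrees, a list of three. A call has 1 to 10 rows; each row is the pose to reach, as a shift and turn from the pose commanded when the call began, along the tool's axes at that moment; what a row does not reach only later rows make up. A row lasts 1/10 s, in which the tool goes at most 50 mm and 8.59 degrees, less where a joint would pass 70% of its speed; a pose out of reach is approached as far as the arm can. A call with a gripper value outside its range is refused whole. The fingers move at their own pace and stop on an object; the grip force is fixed at half the most. Time passes only in rows, so rows that repeat a pose let the fingers close. It gives the time, the measured TCP pose, the force, the opening and the grip force at its end, in the units of the state.
- ctrl.get_obs(): the state, without advancing time (a new reading comes with each control period).
- ctrl.snapshot(name): name is "scene" or "top"; returns the picture (384x512x3 uint8, red, green, blue); there is no depth.
- ctrl.camera_params(name): a dict with "fx", "fy", "cx", "cy" (pixels), "cam_to_world" (4x4, takes a point from camera to world coordinates). Camera axes: x right, y up, looking along -z (the intrinsics and any distortion apply to the point x, -y, -z); pixel columns grow to the right and rows downward; lengths in m; the calibration is good to about 2 mm. A picture is of the moment at which its call begins. camera_params takes no time and is no camera call.
- ctrl.close_job(): hands the job in; it is judged then, once.
The state is a dict: "clock": time; "joint_pos": joint angles; "qvel": joint speeds; "tau": joint torques, N m; "tool_pos": TCP position; "orientation": TCP orientation; "force": force on the tool from outside, world axes, zero at the start; "moment": the same for the moment, N m; "opening": finger opening in m; "gripper_force": force on a finger pad.
Only numpy, scipy, OpenCV 4.12 (cv2) and the standard library are available. Lean on these libraries where they do the work, as an engineer would, in place of code of your own. Each camera call takes 0.05 s, during which the arm holds its last target. There are 200 camera calls.

## Working session

There is one attempt and no reset: what is moved stays moved. The work goes in short steps, Python scripts to look and compute and a tool call to move; the robot and the scene stay as the last step left them, time stands still between calls to the robot, and variables do not carry over. Pictures are saved under pics/ and viewed, at most 10 in all, crops included, and the job is handed in when it is done.

Besides the shell and the picture viewer there is one more tool, called after "Request:" as name(argument=value, ...), one argument or row to a line, values as JSON. apply_moves: Moves the arm, as the interface text tells. Its arguments: {"type":"object","properties":{"deltas":{"type":"array"}},"required":["deltas"]}

```bash
ls; mkdir -p pics
python3 - <<'E'
from plant import ctrl
import cv2, numpy as np
for n in ("scene","top"):
    im=ctrl.snapshot(n); cv2.imwrite(f"pics/{n}0.png",im[:,:,::-1]); 
    cv2.imwrite(f"pics/{n}0b.png",cv2.resize(im[:,:,::-1],(800,600),interpolation=cv2.INTER_CUBIC))
    p=ctrl.camera_params(n); print(n,{k:(np.round(v,4).tolist() if hasattr(v,'shape') else v) for k,v in p.items()})
print(ctrl.get_obs())
E
```

```text
pics
scene {'fx': 424.4657609072363, 'fy': 424.4657609072363, 'cx': 255.90542216307873, 'cy': 191.819580578757, 'cam_to_world': [[0.3895, -0.7884, 0.4761, 1.0894], [0.9209, 0.3268, -0.2123, -0.2135], [0.0117, 0.5211, 0.8534, 1.13], [0.0, 0.0, 0.0, 1.0]]}
top {'fx': 453.6534028003404, 'fy': 453.6534028003404, 'cx': 250.76624516225644, 'cy': 190.30291288098462, 'cam_to_world': [[0.0189, 0.9975, -0.0688, 0.4212], [-0.9998, 0.0187, -0.0036, 0.0108], [-0.0023, 0.0689, 0.9976, 1.4887], [0.0, 0.0, 0.0, 1.0]]}
{'clock': 0.1, 'joint_pos': array([ 9.19083276e+01,  2.05877865e+01,  6.40247783e-01, -1.79172719e-02,
       -7.01349274e+01, -1.65077836e+01]), 'qvel': array([-0.04681814, -0.01759697,  0.10699806,  0.04677796, -0.06076405,
       -0.12764194]), 'tau': array([-7.48153343e-04, -5.84164488e+01,  2.93749738e+01,  7.01553851e+00,
        1.01087141e-02, -5.34005301e-05]), 'tool_pos': array([0.17004477, 0.65279443, 0.22571996]), 'orientation': array([ 1.79916147e+02, -7.28451839e-03, -1.46055512e+01]), 'force': array([-0.43116512,  1.01359067,  0.49111934]), 'moment': array([ 0.03838136,  0.00367645, -0.04193937]), 'gripper_force': 0.0, 'opening': 0.08770443616111974}
```

View pics/top0b.png

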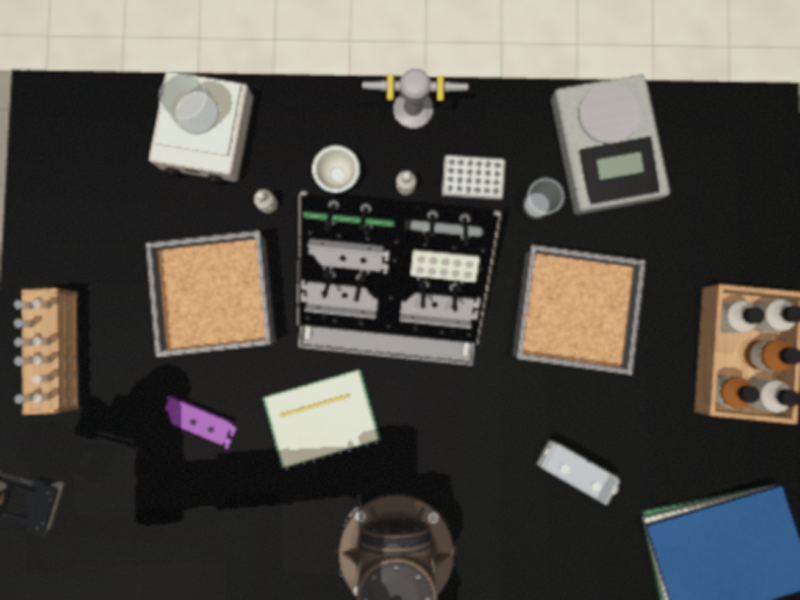

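View pics/scene0b.png

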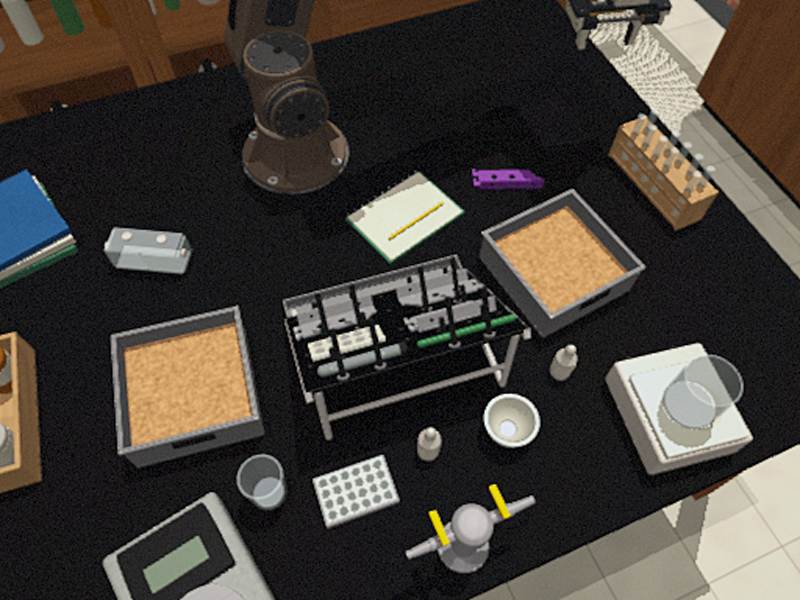

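The top view shows the board at about x 300–500, y 195–360 (800x600). left_2 is at (345,257) and the tile at (445,265). The lower-row brackets are at (340,298) and (440,308), and the purple look-alike is at (200,420). I'll zoom in to see the hooks and pegs.

Run:
```python
import cv2, numpy as np
a=cv2.imread("pics/top0.png")[112:240,180:330]; b=cv2.imread("pics/scene0.png")[160:262,178:345]
g=lambda im:(255*(im/255.)**0.6).astype('uint8')
cv2.imwrite("pics/c1.png",g(cv2.resize(a,None,fx=4.6,fy=4.6,interpolation=cv2.INTER_CUBIC)))
cv2.imwrite("pics/c2.png",g(cv2.resize(b,None,fx=4.7,fy=4.7,interpolation=cv2.INTER_CUBIC)))
```

```text
(no output)
```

View pics/c1.png

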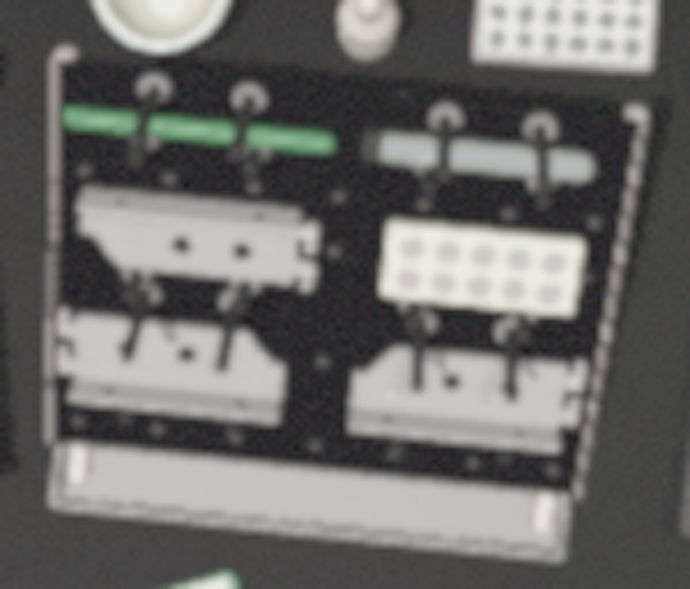

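View pics/c2.png

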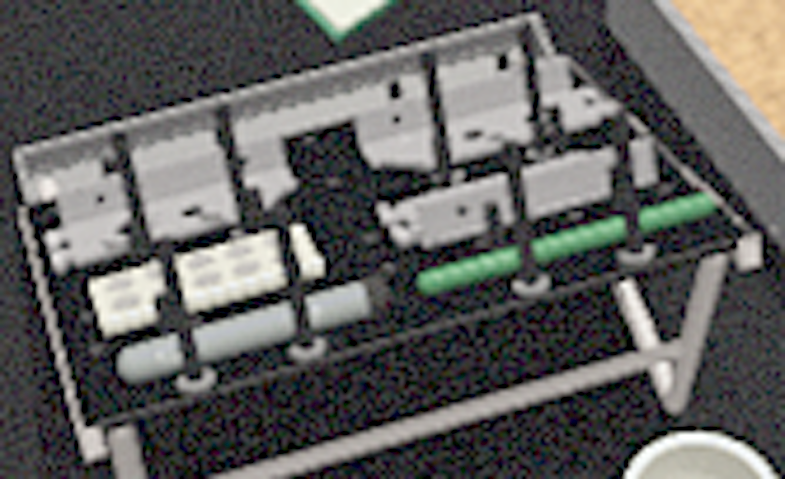

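c1 (top, 4.6x) shows the upper-left bracket left_2 with hooks to the right at (315,260) and flange uphill. The lower-left bracket has its hooks at left (62,345) and flange downhill, so it is a left-hand one. The lower-right bracket has its hooks at right (578,400), so it is the right-hand one. The tall pegs' base rings are at (153,88), (250,98), (446,117), (540,127) and (142,290), (236,298), (420,322), (512,332). In c2 the top rings are at (635,252), (530,287), (307,347), (196,382). Next I'll triangulate.

```bash
cat > h.py <<'E'
import numpy as np, cv2
from plant import ctrl
def ray(cam,uv):
    p=ctrl.camera_params(cam); T=np.array(p["cam_to_world"])
    d=T[:3,:3]@np.array([(uv[0]-p["cx"])/p["fx"],-(uv[1]-p["cy"])/p["fy"],-1.]); return T[:3,3],d/np.linalg.norm(d)
def proj(cam,X):
    p=ctrl.camera_params(cam); T=np.array(p["cam_to_world"]); c=T[:3,:3].T@(np.asarray(X)-T[:3,3])
    return np.array([p["cx"]+p["fx"]*c[0]/-c[2],p["cy"]-p["fy"]*c[1]/-c[2]])
def onplane(cam,uv,pt,n):
    o,d=ray(cam,uv); return o+d*((pt-o)@n)/(d@n)
def tri(a,b):
    (o1,d1),(o2,d2)=ray("top",a),ray("scene",b)
    s,t=np.linalg.lstsq(np.c_[d1,-d2],o2-o1,rcond=None)[0]
    return (o1+s*d1+o2+t*d2)/2, np.linalg.norm(o1+s*d1-o2-t*d2)
T1=lambda c:(180+(c[0]+.5)/4.6-.5,112+(c[1]+.5)/4.6-.5)
S1=lambda c:(178+(c[0]+.5)/4.7-.5,160+(c[1]+.5)/4.7-.5)
E
python3 - <<'E'
from h import *
P={'ring1':((153,88),(635,255)),'ring2':((250,98),(530,288)),'ring3':((446,117),(307,348)),'ring4':((540,127),(196,382)),
'cornL':((62,50),(750,243)),'cornR':((637,110),(95,440)),'tip1':((135,157),None),
'rodL':((65,118),(713,203)),'rodR':((335,143),(420,282)),'tubeL':((370,145),(385,298)),'tubeR':((595,165),(120,362)),
'tileUL':((387,218),(322,272)),'tileUR':((587,238),(105,335)),'tileDR':((578,316),(90,280)),
'l2hole1':((242,250),(462,210)),'l1nose':((285,365),(360,158)),'l1flR':((282,425),(352,120)),'rNoseFl':((348,432),(285,140)),'rNose':((352,395),(288,178))}
for k,(a,b) in P.items():
    if b: X,e=tri(T1(a),S1(b)); print(k,np.round(X*1000),round(e*1000,1))
E
```

```text
ring1 [681. 127. 192.] 1.9
ring2 [676.  67. 190.] 0.7
ring3 [666. -56. 195.] 0.6
ring4 [ 661. -116.  193.] 1.0
cornL [702. 184. 201.] 2.0
cornR [ 672. -175.  196.] 1.1
rodL [663. 185. 181.] 0.3
rodR [649.  14. 188.] 1.4
tubeL [649.  -7. 185.] 3.3
tubeR [ 637. -149.  197.] 0.8
tileUL [607. -23. 152.] 3.3
tileUR [ 597. -149.  153.] 2.5
tileDR [ 549. -145.  130.] 5.0
l2hole1 [587.  72. 126.] 2.3
l1nose [514.  41.  92.] 6.2
l1flR [476.  47.  76.] 2.8
rNoseFl [472.   3.  74.] 4.0
rNose [497.  -2.  69.] 1.5
```

```bash
cat >> h.py <<'E'
a=np.radians(-4.7); sl=np.radians(35)
O=np.array([.5595,.0147,0]); U=np.array([np.cos(a),np.sin(a),0]); L=np.array([-np.sin(a),np.cos(a),0]); Z=np.array([0,0,1.])
E0=O-.115*U+.032*Z; S=np.cos(sl)*U+np.sin(sl)*Z; N=-np.sin(sl)*U+np.cos(sl)*Z
B=lambda s,l,h:E0+(s*S+l*L+h*N)/1000
def inB(X): d=(np.asarray(X)-E0)*1000; return np.round([d@S,d@L,d@N],1)
E
python3 - <<'E'
from h import *
invT=lambda q:((q[0]-180+.5)*4.6,(q[1]-112+.5)*4.6); invS=lambda q:((q[0]-178+.5)*4.7,(q[1]-160+.5)*4.7)
for s in (128,277):
  for l in (122,62,-62,-122):
    print(s,l,'base',np.round(invT(proj("top",B(s,l,0)))),'tip',np.round(invT(proj("top",B(s,l,85)))),'scene base',np.round(invS(proj("scene",B(s,l,0)))),'tip',np.round(invS(proj("scene",B(s,l,85)))))
for c in ((395,88),(502,62),(105,160)): print(c,inB(onplane("scene",S1(c),B(0,0,34),N)))
print('blade h4:')
for k,c in dict(l2noseUp=(78,200),l2cut0=(88,232),l2cut1=(130,275),l2hookD=(312,292),l2hookU=(318,225),l1hookU=(62,312),l1hookD=(62,372),l1cut=(247,332),l1nose=(285,365),rcut=(398,347),rnose=(352,382),rhookU=(586,360),rhookD=(575,428)).items(): print(k,inB(onplane("top",T1(c),B(0,0,4),N)))
print('flange top h26:')
for k,c in dict(l2L=(82,188),l2R=(302,210),l1L=(70,400),l1R=(280,424),rL=(348,433),rR=(560,451)).items(): print(k,inB(onplane("top",T1(c),B(0,0,26),N)))
# bins: rim corner pixels (outer, z=.085)
f=512/800
for n,cs in dict(left=[(146,242),(262,231),(274,344),(155,357)],right=[(529,245),(646,260),(633,374),(514,357)]).items():
    X=np.array([onplane("top",(x*f,y*f),np.array([0,0,.085]),Z) for x,y in cs])*1000; c=X.mean(0); e=X[0]-X[1]+X[3]-X[2]
    print(n,np.round(X[:,:2]).tolist(),np.round(c),'yaw',np.degrees(np.arctan2(-e[0],e[1])))
b=cv2.imread("pics/scene0.png")[160:216,182:314]
b=cv2.resize(b,None,fx=6,fy=6,interpolation=cv2.INTER_CUBIC); t=cv2.imread("pics/top0.png")[172:215,188:312]
t=cv2.resize(t,(792,275),interpolation=cv2.INTER_CUBIC)
cv2.imwrite("pics/c3.png",(255*(np.vstack([b[:325],t])/255.)**0.5).astype('uint8'))
E
```

```text
128 122 base [147. 295.] tip [129. 360.] scene base [542. 154.] tip [522.  25.]
128 62 base [237. 304.] tip [223. 370.] scene base [448. 181.] tip [425.  50.]
128 -62 base [422. 323.] tip [419. 390.] scene base [248. 236.] tip [219. 106.]
128 -122 base [512. 332.] tip [514. 399.] scene base [149. 264.] tip [117. 133.]
277 122 base [156.  89.] tip [137. 146.] scene base [637. 257.] tip [618. 114.]
277 62 base [250.  99.] tip [237. 157.] scene base [532. 287.] tip [509. 144.]
277 -62 base [447. 118.] tip [445. 177.] scene base [308. 352.] tip [278. 208.]
277 -122 base [542. 128.] tip [546. 187.] scene base [197. 385.] tip [162. 240.]
(395, 88) [52.6 56.8 34. ]
(502, 62) [ 56.9 126.3  34. ]
(105, 160) [  43.3 -127.6   34. ]
blade h4:
l2noseUp [195.3 168.5   4. ]
l2cut0 [172.7 161.5   4. ]
l2cut1 [143.8 133.    4. ]
l2hookD [144.8  12.2   4. ]
l2hookU [194.6  12.2   4. ]
l1hookU [110.4 177.6   4. ]
l1hookD [ 63.2 176.9   4. ]
l1cut [109.3  53.1   4. ]
l1nose [86.6 26.   4. ]
rcut [109.5 -48.3   4. ]
rnose [ 78.5 -20.2   4. ]
rhookU [ 114.1 -173.8    4. ]
rhookD [  59.9 -174.2    4. ]
flange top h26:
l2L [215.5 162.8  26. ]
l2R [215.5  22.6  26. ]
l1L [ 55.5 167.6  26. ]
l1R [53.3 25.3 26. ]
rL [ 51.6 -20.9  26. ]
rR [  54.4 -163.9   26. ]
left [[620.0, 509.0], [646.0, 278.0], [421.0, 247.0], [391.0, 481.0]] [519. 379.  85.] yaw 6.922922373841288
right [[628.0, -256.0], [602.0, -489.0], [376.0, -462.0], [405.0, -227.0]] [ 502. -358.   85.] yaw -6.674422563593138
```

View pics/c3.png

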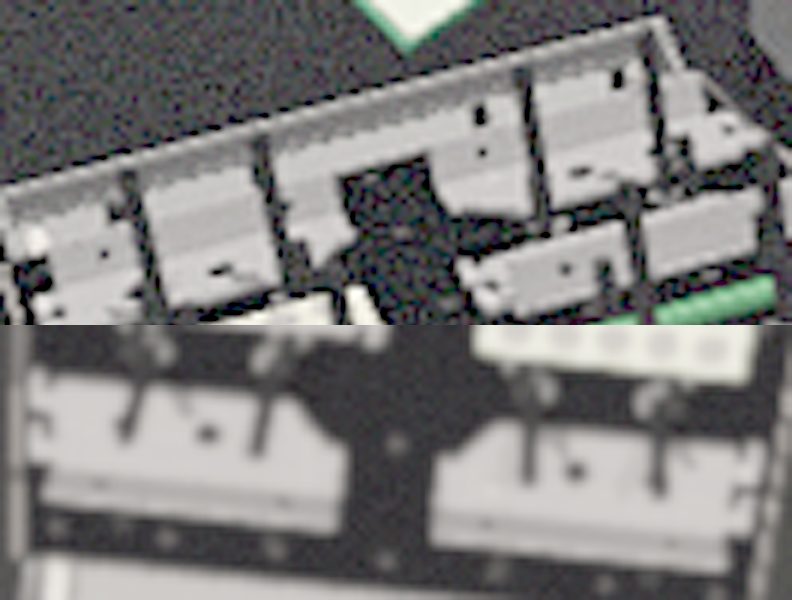

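c3 shows the short-peg tips at (480,112) and (618,78), so the short pegs stand about ±35 mm from the column centre. The board model predicts the tall pegs to within a few pixels. I still need the bin rims more exactly.

Run:
```python
import cv2, numpy as np
t=cv2.imread("pics/top0.png"); s=cv2.imread("pics/scene0.png")
c=[t[142:234,88:182],t[150:244,324:418],s[118:214,304:414],s[192:300,66:172]]
c=[cv2.resize(x,(400,300),interpolation=cv2.INTER_CUBIC) for x in c]
cv2.imwrite("pics/c4.png",(255*(np.vstack([np.hstack(c[:2]),np.hstack(c[2:])])/255.)**0.5).astype('uint8'))
```

```text
(no output)
```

View pics/c4.png

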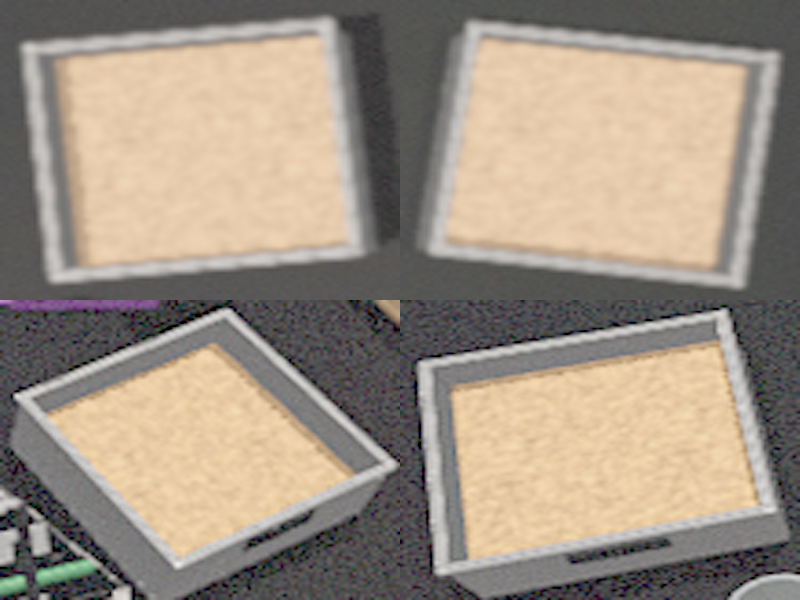

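c4 shows the rim corners: left bin top view (22,45), (337,17), (368,254), (50,284); right bin (468,21), (781,52), (745,289), (433,252). The scene views show the matching corners. Next: bin poses and the first approach.

```bash
cat >> h.py <<'E'
from scipy.spatial.transform import Rotation as Ro
def cur():
    o=ctrl.get_obs(); return o["tool_pos"],Ro.from_euler("xyz",o["orientation"],degrees=True),o
def plan(p,R,name=""):
    p0,R0,_=cur(); print(name,"dpos",np.round(R0.inv().apply(np.asarray(p)-p0)*1000,1).tolist(),"ang",np.round((R0.inv()*R).as_rotvec(degrees=True),2).tolist())
def toolR(y,z):
    y=y/np.linalg.norm(y); z=z/np.linalg.norm(z); return Ro.from_matrix(np.c_[np.cross(y,z),y,z])
def boardR(out,lean=20):  # body leans towards out*L
    c,s=np.cos(np.radians(lean)),np.sin(np.radians(lean)); return toolR(-S,-(N*c+out*L*s))
E
python3 - <<'E'
from h import *
tl=lambda c:(88+c[0]*94/400-.5,142+c[1]*92/300-.5); tr=lambda c:(324+(c[0]-400)*94/400-.5,150+c[1]*94/300-.5)
s_l=lambda c:(304+c[0]*110/400-.5,118+(c[1]-300)*96/300-.5); sr=lambda c:(66+(c[0]-400)*106/400-.5,192+(c[1]-300)*108/300-.5)
for n,ft,fs,A in (('left',tl,s_l,[((22,45),(398,465)),((337,17),(180,566)),((368,254),(15,397)),((50,284),(228,310))]),
  ('right',tr,sr,[((468,21),(775,512)),((781,52),(440,572)),((745,289),(420,365)),((433,252),(725,312))])):
    X=np.array([tri(ft(a),fs(b))[0] for a,b in A])*1000; e=X[0]-X[1]+X[3]-X[2]; f=X[0]-X[3]+X[1]-X[2]
    print(n,np.round(X).tolist(),'c',np.round(X.mean(0)),'yaws',np.degrees(np.arctan2(-e[0],e[1])),np.degrees(np.arctan2(f[1],f[0])),np.linalg.norm(e)/2,np.linalg.norm(f)/2)
print('cork L',[np.round(v*1000,1) for v in tri(tl((75,270)),s_l((215,345)))],'cork R',[np.round(v*1000,1) for v in tri(tr((717,268)),sr((452,388)))])
R=boardR(1)
plan([.42,.30,.36],R,"way"); 
for h in (110,60,12): print(np.round(B(57,149,h)*1000,1))
plan(B(57,149,110),R,"above l1")
E
```

```text
left [[618.0, 510.0, 86.0], [649.0, 281.0, 95.0], [424.0, 252.0, 87.0], [391.0, 484.0, 79.0]] c [520. 382.  87.] yaws 7.983873229233726 6.967165438431823 232.43841047148535 227.67811148052706
right [[630.0, -260.0, 86.0], [603.0, -482.0, 95.0], [374.0, -461.0, 78.0], [405.0, -234.0, 85.0]] c [ 503. -359.   86.] yaws -7.389571632679417 -5.9603692841061555 226.2921057209921 228.37618348077524
cork L [array([402.9, 476.3,  39.6]), np.float64(4.0)] cork R [array([ 392.8, -448.8,   53.5]), np.float64(2.3)]
way dpos [330.9, 278.6, -133.8] ang [15.48, 40.67, 82.73]
[440.7 174.  154.8]
[469.3 171.6 113.8]
[496.8 169.4  74.5]
above l1 dpos [382.7, 395.0, 71.5] ang [15.48, 40.67, 82.73]
```

Request:
apply_moves(
  deltas=[
    {"fingers":40,"delta_pos":[331,279,-134],"angular":[15.5,40.7,82.7]},
    {"fingers":40,"delta_pos":[331,279,-134],"angular":[15.5,40.7,82.7]},
    {"fingers":40,"delta_pos":[331,279,-134],"angular":[15.5,40.7,82.7]},
    {"fingers":40,"delta_pos":[331,279,-134],"angular":[15.5,40.7,82.7]},
    {"fingers":40,"delta_pos":[331,279,-134],"angular":[15.5,40.7,82.7]},
    {"fingers":40,"delta_pos":[331,279,-134],"angular":[15.5,40.7,82.7]},
    {"fingers":40,"delta_pos":[331,279,-134],"angular":[15.5,40.7,82.7]},
    {"fingers":40,"delta_pos":[331,279,-134],"angular":[15.5,40.7,82.7]},
    {"fingers":40,"delta_pos":[331,279,-134],"angular":[15.5,40.7,82.7]},
    {"fingers":40,"delta_pos":[331,279,-134],"angular":[15.5,40.7,82.7]},
  ],
)

```text
clock: 1.1
tool_pos: [0.4215, 0.2957, 0.3626]
orientation: [-146.6, -17.1, -99.3]
force: [-0.3, 1.2, -0.4]
opening: 0.0402
gripper_force: 0.0
```

Run:
```python
from h import *
plan([.42,.30,.36],boardR(1),"way"); plan(B(57,149,110),boardR(1),"above l1")
print(cur()[2])
```

```text
way dpos [-4.6, 2.5, -0.1] ang [1.2, 3.26, 6.07]
above l1 dpos [50.8, 96.1, 215.8] ang [1.2, 3.26, 6.07]
{'clock': 1.1, 'joint_pos': array([ 80.55620586,  -0.25808862, -29.96228508,  34.12094323,
       -79.45904908, -96.95709597]), 'qvel': array([  9.31343699,  21.97233196,   1.34445109,  12.21380153,
       -25.17214036, -97.04489221]), 'tau': array([ -2.03290142, -32.29275227,  27.27049291,   6.58906147,
        -0.58435019,   3.55427362]), 'tool_pos': array([0.42150041, 0.295739  , 0.36260034]), 'orientation': array([-146.55963204,  -17.09636506,  -99.34864721]), 'force': array([-0.26531161,  1.237848  , -0.38612999]), 'moment': array([1.27479603, 1.62606977, 0.01375202]), 'gripper_force': 0.0, 'opening': 0.040198888821711076}
```

Request:
apply_moves(
  deltas=[
    {"fingers":40,"delta_pos":[10,20,40],"angular":[1.2,3.3,6.1]},
    {"fingers":40,"delta_pos":[51,96,216],"angular":[1.2,3.3,6.1]},
    {"fingers":40,"delta_pos":[51,96,216],"angular":[1.2,3.3,6.1]},
    {"fingers":40,"delta_pos":[51,96,216],"angular":[1.2,3.3,6.1]},
    {"fingers":40,"delta_pos":[51,96,216],"angular":[1.2,3.3,6.1]},
    {"fingers":40,"delta_pos":[51,96,216],"angular":[1.2,3.3,6.1]},
    {"fingers":40,"delta_pos":[51,96,216],"angular":[1.2,3.3,6.1]},
    {"fingers":40,"delta_pos":[51,96,216],"angular":[1.2,3.3,6.1]},
  ],
)

```text
clock: 1.9
tool_pos: [0.4409, 0.1799, 0.1566]
orientation: [-143.7, -16.8, -106.2]
force: [-0.5, 0.3, 0.3]
opening: 0.04
gripper_force: 0.0
```

Run:
```python
from h import *
for h in (110,40,12): plan(B(57,149,h),boardR(1),h)
print(inB(cur()[0]),cur()[2]['force'])
```

```text
110 dpos [5.0, 0.8, 3.6] ang [0.25, -0.24, 0.58]
40 dpos [-19.2, 0.3, 69.3] ang [0.25, -0.24, 0.58]
12 dpos [-28.9, 0.0, 95.6] ang [0.25, -0.24, 0.58]
[ 57.8 155.  111.7] [-0.54975941  0.34854825  0.30245722]
```

Request:
apply_moves(
  deltas=[
    {"fingers":40,"delta_pos":[-12,0.5,45],"angular":[0.2,-0.2,0.6]},
    {"fingers":40,"delta_pos":[-20,0.3,70],"angular":[0.2,-0.2,0.6]},
    {"fingers":40,"delta_pos":[-26,0,88],"angular":[0.2,-0.2,0.6]},
    {"fingers":40,"delta_pos":[-26,0,88],"angular":[0.2,-0.2,0.6]},
    {"fingers":40,"delta_pos":[-26,0,88],"angular":[0.2,-0.2,0.6]},
  ],
)

```text
clock: 2.4
tool_pos: [0.5026, 0.1853, 0.0925]
orientation: [-144.3, -17.1, -107.2]
force: [-0.2, -0.6, 0.2]
opening: 0.0399
gripper_force: 0.0
```

```bash
cat > look.py <<'E'
import sys
from h import *
def look(name,s,l,h,r=40):
    out=[]
    for c in ("top","scene"):
        im=ctrl.snapshot(c)[:,:,::-1]; u,v=np.round(proj(c,B(s,l,h))).astype(int)
        out.append(cv2.resize(im[max(v-r,0):v+r,max(u-r,0):u+r],(400,400),interpolation=cv2.INTER_CUBIC))
    cv2.imwrite(f"pics/{name}.png",(255*(np.hstack(out)/255.)**0.5).astype('uint8'))
E
python3 - <<'E'
from look import *
p,R,o=cur(); print(inB(p),o['force']); look("g1",60,130,20)
for h in (12,10): plan(B(57,149,h),boardR(1),h)
E
```

```text
[ 71.  165.4  24.1] [-0.18044734 -0.63756849  0.15838279]
12 dpos [11.6, 13.9, 18.3] ang [1.13, -0.97, -0.06]
10 dpos [10.9, 13.9, 20.2] ang [1.13, -0.97, -0.06]
```

View pics/g1.png

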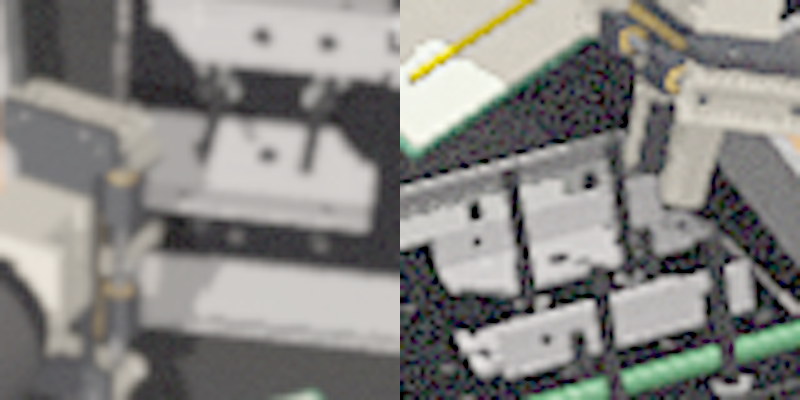

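The picture shows the gripper outboard of left_1's hook end, too far uphill and to the left. I'll check the joint state.

Run:
```python
from h import *
p,R,o=cur(); print(inB(p),o['clock'],np.round(o['joint_pos'],1),np.round(o['qvel'],1),np.round(o['force'],1),np.round(o['orientation'],1))
```

```text
[ 71.3 166.3  24.7] 2.5 [  56.5   15.   -58.2   65.6  -43.6 -127.7] [ 0.3 -0.3  0.2  0.5  0.3 -0.2] [ 0.2  1.3 -0.5] [-144.3  -17.  -107.1]
```

```bash
cat > kin.py <<'E'
import numpy as np
from scipy.spatial.transform import Rotation as Ro
from scipy.optimize import least_squares
D=[([91.9083,20.5878,.6402,-.0179,-70.1349,-16.5078],[.170045,.652794,.22572],[179.916,-.0073,-14.6056]),
([80.55620586,-0.25808862,-29.96228508,34.12094323,-79.45904908,-96.95709597],[0.42150041,0.295739,0.36260034],[-146.55963204,-17.09636506,-99.34864721])]
E_=lambda a,d:Ro.from_euler(a,d,degrees=True)
def fk(q,k,sg=(1,1,1)):
    a1,d1,a2,a3,d4,d6,off=k; A=E_('z',q[0])*E_('y',q[1]); p=E_('z',q[0]).apply([a1,0,d1])+A.apply([0,0,a2])
    A=A*E_('y',-q[2]); p=p+A.apply([d4,0,a3]); A=A*E_('x',sg[0]*q[3])*E_('y',-q[4])*E_('x',sg[1]*q[5]); p=p+A.apply([d6,0,0])
    return p,A*Ro.from_matrix([[0,0,1],[0,1,0],[-1,0,0]])*E_('z',off)
def res(k,sg,D):
    r=[]
    for q,p,o in D:
        P,R=fk(q,k,sg); r+=list((P-p)*3); r+=list((R.inv()*E_('xyz',o)).as_rotvec())
    return r
E
python3 - <<'E'
from kin import *; from h import cur
import json
p,R,o=cur(); D.append((o['joint_pos'].tolist(),p.tolist(),o['orientation'].tolist()))
best=None
for s4 in (1,-1):
  for s6 in (1,-1):
    for off in (0,90,180,-90):
      f=least_squares(res,[.05,.4,.4,.03,.4,.3,off],args=((s4,s6),D),x_scale=[.1,.1,.1,.1,.1,.1,30])
      if best is None or f.cost<best[0]: best=(f.cost,(s4,s6),f.x.tolist())
print(best); print(np.round(res(best[2],best[1],D),4))
json.dump(dict(k=best[2],sg=best[1],D=D),open('kin.json','w'))
E
```

```text
(np.float64(0.19289095536646914), (-1, -1), [0.13913253147695903, 0.42806009709486376, 0.4200290373971689, 0.1327467023240811, 0.3384088039731393, 0.5801026890426632, 270.0000035581122])
[-0.5755 -0.0113  0.0743 -0.     -0.      0.     -0.1429  0.0064 -0.0888
 -0.      0.     -0.      0.1239 -0.0708  0.0144  0.     -0.     -0.    ]
```

```bash
python3 - <<'E'
import re
s=open('kin.py').read()
s=s.replace("a1,d1,a2,a3,d4,d6,off=k","a1,d1,a2,a3,d4,d6,off,b=k").replace("[a1,0,d1]","[a1,b,d1]")
open('kin.py','w').write(s)
E
python3 - <<'E'
from kin import *
import json
j=json.load(open('kin.json')); D=j['D']
best=None
rng=np.random.default_rng(0)
for i in range(20):
  f=least_squares(res,list(rng.uniform(0,.5,6))+[270,rng.uniform(-.3,.3)],args=((-1,-1),D),x_scale=[.1]*6+[30,.1])
  if best is None or f.cost<best[0]: best=(f.cost,f.x.tolist())
print(best); print(np.round(np.array(res(best[1],(-1,-1),D)).reshape(3,6)[:,:3]/3*1000,2))
json.dump(dict(k=best[1],sg=(-1,-1),D=D),open('kin.json','w'))
E
```

```text
(np.float64(0.03288981006839944), [0.11206815590343219, -0.045976526661072825, 0.6395132747519882, 0.09504493203298107, 0.3003575536416605, 0.27083607218656974, 270.0000035581122, -0.18542024018760997])
[[ -6.5    4.34  43.01]
 [-33.67  -4.44 -51.36]
 [ 35.35 -16.95   8.35]]
```

```bash
python3 - <<'E'
s=open('kin.py').read()
s=s.replace("[a1,b,d1]","[a1,0,d1]").replace("*E_('y',-q[4])","",1).replace("A=A*E_('x',sg[0]*q[3])","A=A*E_('x',sg[0]*q[3])*E_('y',-q[4])").replace("A.apply([d6,0,0])","A.apply([d6,0,0])")
s=s.replace("*E_('x',sg[1]*q[5]); p=p+A.apply([d6,0,0])","; p=p+A.apply([d6,b,0]); A=A*E_('x',sg[1]*q[5])")
open('kin.py','w').write(s)
E
grep -n "d6,b" kin.py
python3 - <<'E'
from kin import *
import json
j=json.load(open('kin.json')); D=j['D']
best=None
rng=np.random.default_rng(0)
for i in range(30):
  f=least_squares(res,list(rng.uniform(0,.5,6))+[270,-.19],args=((-1,-1),D),x_scale=[.1]*6+[30,.1])
  if best is None or f.cost<best[0]: best=(f.cost,f.x.tolist())
print(best); print(np.round(np.array(res(best[1],(-1,-1),D)).reshape(3,6)[:,:3]/3*1000,2))
json.dump(dict(k=best[1],sg=(-1,-1),D=D),open('kin.json','w'))
E
```

```text
9:    A=A*E_('y',-q[2]); p=p+A.apply([d4,0,a3]); A=A*E_('x',sg[0]*q[3])*E_('y',-q[4]); p=p+A.apply([d6,b,0]); A=A*E_('x',sg[1]*q[5])
(np.float64(2.502103845152873e-12), [-1.2219065759318732e-07, 0.19880065440475186, 0.6015994199736623, 4.7263096937426155e-07, 0.4636000462119054, 0.378041202300839, 270.0000035581122, -0.1917997695803968])
[[-0. -0. -0.]
 [-0.  0.  0.]
 [ 0. -0. -0.]]
```

The kinematics are now identified exactly. The arm has a lateral wrist offset, and joint 3 was at its limit. Next I'll check which leans are reachable.

```bash
cat >> kin.py <<'E'
import json
K=json.load(open('kin.json'))['k']; SG=(-1,-1)
LO=np.array([-176,-82,-58.28,-173.8,-174.7,-.2]); LO=np.array([-176.03,-82.01,-58.28,-173.87,-174.79,-173.66]); HI=np.array([176.03,121.73,71.71,95.51,-.11,173.66])
def ik(p,R,q0):
    def r(q):
        P,A=fk(q,K,SG); return np.r_[(P-p)*5,(A.inv()*R).as_rotvec()]
    f=least_squares(r,np.clip(q0,LO+.5,HI-.5),bounds=(LO,HI),x_scale=30.,max_nfev=60); return f.x,np.sqrt(2*f.cost)
def iks(p,R,n=12,seed=0,extra=()):
    rng=np.random.default_rng(seed); out=[]
    for q0 in list(extra)+[rng.uniform(LO,HI) for _ in range(n)]:
        q,c=ik(p,R,q0)
        if c<2e-3 and not any(np.abs(q-x).max()<2 for x in out): out.append(q)
    return out
E
cat > t.py <<'E'
from kin import *; from h import *
q0=cur()[2]['joint_pos']
Y=Ro.from_euler('z',180,degrees=True)
for nm,s,l in (('l1',57,149),('r',57,-148),('l2',199.5,148)):
  o=np.sign(l)
  for lean in (-25,0,20,30,45):
    for fl in (0,1):
      for q in iks(B(s,l,12),boardR(o,lean)*(Y if fl else Ro.identity()),10,extra=[q0]): print(nm,lean,fl,np.round(q),'marg',np.round(min((q-LO).min(),(HI-q).min())))
E
python3 t.py
```

```text
l1 -25 0 [ 25.   5. -39. -59.  -7.  35.] marg 7.0
l1 -25 1 [  25.    5.  -39.  -59.   -7. -145.] marg 7.0
l1 30 0 [  60.   22.  -56.   59.  -50. -129.] marg 3.0
l1 30 1 [ 60.  22. -56.  59. -50.  51.] marg 3.0
l1 45 0 [  64.   32.  -44.   44.  -64. -122.] marg 14.0
l1 45 1 [ 64.  32. -44.  44. -64.  58.] marg 14.0
r 20 0 [-26.   9. -32. -57. -37.  71.] marg 26.0
r 20 1 [ -26.    9.  -32.  -57.  -37. -109.] marg 26.0
r 30 0 [-34.  16. -27. -60. -52.  80.] marg 31.0
r 30 1 [ -34.   16.  -27.  -60.  -52. -100.] marg 31.0
r 45 0 [-41.  26. -19. -60. -69.  86.] marg 39.0
r 45 1 [-41.  26. -19. -60. -69. -94.] marg 39.0
l2 -25 0 [ 27.   6. -33. -28. -11.   2.] marg 11.0
l2 20 0 [  44.   14.  -49.   68.  -43. -113.] marg 9.0
l2 20 1 [ 44.  14. -49.  68. -43.  67.] marg 9.0
l2 30 0 [  49.   20.  -43.   59.  -54. -111.] marg 15.0
l2 30 1 [ 49.  20. -43.  59. -54.  69.] marg 15.0
l2 45 0 [  53.   30.  -33.   50.  -70. -109.] marg 25.0
l2 45 1 [ 53.  30. -33.  50. -70.  71.] marg 25.0
```

```bash
cat >> h.py <<'E'
def binR(yaw,out,lean,fl=False):
    # bracket flat; 'L' axis -> horizontal dir at world yaw (deg, of the uphill axis U); body leans to out*L
    w=np.radians(yaw); u=np.array([np.cos(w),np.sin(w),0]); l=np.array([-np.sin(w),np.cos(w),0]); c,s=np.cos(np.radians(lean)),np.sin(np.radians(lean))
    return toolR(-u if not fl else u,-(Z*c+out*l*s))
E
cat > t.py <<'E'
from kin import *; from h import *
q0=cur()[2]['joint_pos']
Y=Ro.from_euler('z',180,degrees=True)
for l,lean in ((42,-20),(42,-30),(42,0),(147,25),(147,35),(147,40)):
  for h in (12,60,110):
   for q in iks(B(57,l,h),boardR(1,lean),6,extra=[q0]): print('l1',l,lean,h,np.round(q),'marg',np.round(min((q-LO).min(),(HI-q).min())))
for nm,c,outs in (('L',[.52,.382],(1,)),('R',[.503,-.359],(-1,))):
 for by in (0,90,180,270):
  for out in outs:
   for lean in (20,35,-25):
    yaw=by+(7.3 if nm=='L' else -6.8)
    w=np.radians(yaw); l=np.array([-np.sin(w),np.cos(w),0])*np.sign(lean)
    for q in iks(np.r_[c,.06]+l*out*.035,binR(yaw,out,lean),6,extra=[q0]): print(nm,by,out,lean,np.round(q),np.round(min((q-LO).min(),(HI-q).min())))
E
python3 t.py
```

```text
l1 42 -20 12 [ 14.   3. -42. -53. -11.  36.] marg 10.0
l1 42 -30 12 [ -9.   9. -35. -70. -35.  70.] marg 23.0
l1 42 -30 60 [ -4.   0. -37. -63. -34.  58.] marg 21.0
l1 42 -30 110 [  2.  -9. -40. -53. -33.  42.] marg 18.0
l1 147 25 60 [  64.   13.  -58.   56.  -50. -126.] marg 0.0
l1 147 25 110 [  71.    8.  -56.   47.  -57. -121.] marg 2.0
l1 147 35 12 [  62.   25.  -52.   53.  -55. -126.] marg 6.0
l1 147 35 60 [  67.   20.  -51.   46.  -59. -123.] marg 7.0
l1 147 35 110 [  72.   16.  -50.   40.  -65. -119.] marg 9.0
l1 147 40 12 [  64.   28.  -48.   48.  -60. -124.] marg 10.0
l1 147 40 60 [  68.   24.  -47.   43.  -64. -121.] marg 11.0
l1 147 40 110 [  72.   19.  -46.   38.  -69. -119.] marg 12.0
L 0 1 20 [ 62.  35.  -7.  13. -65. -62.] 51.0
L 0 1 35 [ 66.  42.  -2.  18. -78. -67.] 56.0
L 0 1 -25 [ 36.  23. -13. -31. -46.  -8.] 45.0
L 90 1 20 [ 57.  16. -51.  57. -18. -14.] 8.0
L 90 1 -25 [ 43.  42.  16. -14. -85.  58.] 55.0
L 180 1 20 [ 40.  23. -14. -24. -45. 164.] 10.0
L 180 1 35 [  28.   24.  -11.  -44.  -51. -173.] 1.0
L 180 1 -25 [ 63.  37.  -6.  15. -69. 116.] 53.0
L 270 1 20 [  44.   39.   11.  -12.  -79. -123.] 51.0
L 270 1 35 [  40.   48.   26.  -18.  -98. -121.] 46.0
R 0 -1 20 [-32.  32.   2. -19. -69.  34.] 60.0
R 0 -1 35 [-40.  39.  12. -29. -84.  41.] 59.0
R 0 -1 -25 [ -3.  21. -44.  46. -36. -43.] 14.0
R 90 -1 20 [-15.  37.   1.   3. -74.  97.] 59.0
R 90 -1 35 [-14.  46.  12.   4. -91.  96.] 60.0
R 90 -1 -25 [-24.  14. -32. -20. -21. 125.] 21.0
R 180 -1 20 [ -4.  20. -40.  36. -36. 147.] 18.0
R 180 -1 35 [ -2.  22. -49.  62. -40. 119.] 9.0
R 180 -1 -25 [ -35.   35.    5.  -23.  -74. -143.] 31.0
R 270 -1 20 [-22.  15. -32. -12. -25. -64.] 24.0
R 270 -1 35 [-33.  14. -29. -45. -21. -25.] 21.0
R 270 -1 -25 [-15.  40.   5.   3. -80. -83.] 63.0
```

```bash
cat >> h.py <<'E'
from kin import ik,fk,LO,HI
def path(p,R,name="",n=6,start=None):
    """plan + joint margins along the straight line; returns end joints"""
    if start is None:
        p0,R0,o=cur(); q=o["joint_pos"]; plan(p,R,name)
    else: p0,R0,q=start; print(name,"(rel) dpos",np.round(R0.inv().apply(np.asarray(p)-p0)*1000,1).tolist(),"ang",np.round((R0.inv()*R).as_rotvec(degrees=True),2).tolist())
    rv=(R0.inv()*R).as_rotvec(); m=[]
    for f in np.linspace(0,1,n+1)[1:]:
        q1,c=ik(p0+f*(np.asarray(p)-p0),R0*Ro.from_rotvec(f*rv),q); m.append((round(float(min((q1-LO).min(),(HI-q1).min())),1),round(float(np.abs(q1-q).max())),round(c*1000,1))); q=q1
    print("   marg/dq/err",m,np.round(q)); return np.asarray(p),R,q
E
python3 - <<'E'
from h import *
a=path(B(90,160,120),boardR(1),"A1"); b=path(B(199.5,149,90),boardR(1),"A2",start=a); c=path(B(199.5,149,12),boardR(1),"A3",start=b)
d=path(B(199.5,149,130),boardR(1),"up",start=c); e=path([.45,.35,.30],binR(7.3,1,20),"bin",start=d)
E
```

```text
A1 dpos [40.0, -17.0, -87.1] ang [1.13, -0.97, -0.06]
   marg/dq/err [(0.4, 3, np.float64(0.0)), (0.8, 3, np.float64(0.0)), (1.3, 3, np.float64(0.0)), (1.9, 3, np.float64(0.0)), (2.5, 2, np.float64(0.0)), (3.2, 2, np.float64(0.0))] [  68.    4.  -55.   49.  -54. -117.]
A2 (rel) dpos [0.1, -109.5, 32.0] ang [0.0, 0.0, 0.0]
   marg/dq/err [(4.3, 3, np.float64(0.0)), (5.5, 3, np.float64(0.0)), (6.8, 3, np.float64(0.0)), (8.2, 2, np.float64(0.0)), (9.7, 2, np.float64(0.0)), (11.2, 2, np.float64(0.0))] [  52.    7.  -47.   55.  -51. -105.]
A3 (rel) dpos [-26.7, 0.0, 73.3] ang [0.0, 0.0, 0.0]
   marg/dq/err [(10.8, 2, np.float64(0.0)), (10.4, 2, np.float64(0.0)), (10.0, 2, np.float64(0.0)), (9.7, 2, np.float64(0.0)), (9.4, 2, np.float64(0.0)), (9.2, 2, np.float64(0.0))] [  44.   14.  -49.   68.  -43. -113.]
up (rel) dpos [40.4, -0.0, -110.9] ang [0.0, 0.0, 0.0]
   marg/dq/err [(9.5, 4, np.float64(0.0)), (10.0, 3, np.float64(0.0)), (10.6, 3, np.float64(0.0)), (11.3, 3, np.float64(0.0)), (12.0, 3, np.float64(0.0)), (12.9, 3, np.float64(0.0))] [  57.    4.  -45.   50.  -56. -102.]
bin (rel) dpos [-130.7, 63.5, -156.0] ang [-28.79, -3.67, -22.85]
   marg/dq/err [(19.6, 10, np.float64(0.0)), (26.6, 8, np.float64(0.0)), (33.7, 7, np.float64(0.0)), (40.8, 7, np.float64(0.0)), (48.0, 7, np.float64(0.0)), (55.1, 7, np.float64(0.0))] [ 65.  16.  -3.  11. -88. -60.]
```

Request:
apply_moves(
  deltas=[
    {"fingers":40,"delta_pos":[20,-9,-43],"angular":[1.1,-1,0]},
    {"fingers":40,"delta_pos":[40,-17,-87],"angular":[1.1,-1,0]},
    {"fingers":40,"delta_pos":[40,-60,-76],"angular":[1.1,-1,0]},
    {"fingers":40,"delta_pos":[40,-100,-65],"angular":[1.1,-1,0]},
    {"fingers":40,"delta_pos":[40,-126,-55],"angular":[1.1,-1,0]},
    {"fingers":40,"delta_pos":[40,-126,-55],"angular":[1.1,-1,0]},
    {"fingers":40,"delta_pos":[40,-126,-55],"angular":[1.1,-1,0]},
  ],
)

```text
clock: 3.2
tool_pos: [0.5685, 0.1618, 0.2176]
orientation: [-143.4, -16.2, -106.6]
force: [0.6, 0.2, -0.9]
opening: 0.0401
gripper_force: 0.0
```

Run:
```python
from h import *
print(inB(cur()[0]),np.round(cur()[2]['qvel'],1)); path(B(199.5,149,18),boardR(1),"A3",n=3)
```

```text
[198.1 147.3  87.9] [ 0.6  0.2 -1.1  0.   0.  -0.3]
A3 dpos [-25.5, -1.4, 65.1] ang [0.07, 0.03, -0.12]
   marg/dq/err [(10.2, 3, np.float64(0.0)), (9.7, 4, np.float64(0.0)), (9.3, 4, np.float64(0.0))] [  45.   14.  -49.   67.  -43. -113.]
```

Request:
apply_moves(
  deltas=[
    {"fingers":40,"delta_pos":[-14,-1,35],"angular":[0,0,0]},
    {"fingers":40,"delta_pos":[-22,-1.4,56],"angular":[0,0,0]},
    {"fingers":40,"delta_pos":[-25.5,-1.4,65],"angular":[0,0,0]},
    {"fingers":40,"delta_pos":[-26.5,-1.4,68],"angular":[0,0,0]},
    {"fingers":40,"delta_pos":[-27.5,-1.4,70.5],"angular":[0,0,0]},
    {"fingers":40,"delta_pos":[-27.5,-1.4,70.5],"angular":[0,0,0]},
  ],
)

```text
clock: 3.8
tool_pos: [0.6132, 0.1603, 0.1562]
orientation: [-143.3, -16.2, -106.5]
force: [0.2, 0.5, -0.4]
opening: 0.0402
gripper_force: 0.0
```

Run:
```python
from look import *
p,R,o=cur(); print(inB(p),np.round(o['force'],1),np.round(o['moment'],2)); look("g2",195,125,20,36)
```

```text
[199.5 149.5  11.9] [ 0.2  0.5 -0.4] [1.36 1.62 0.04]
```

View pics/g2.png

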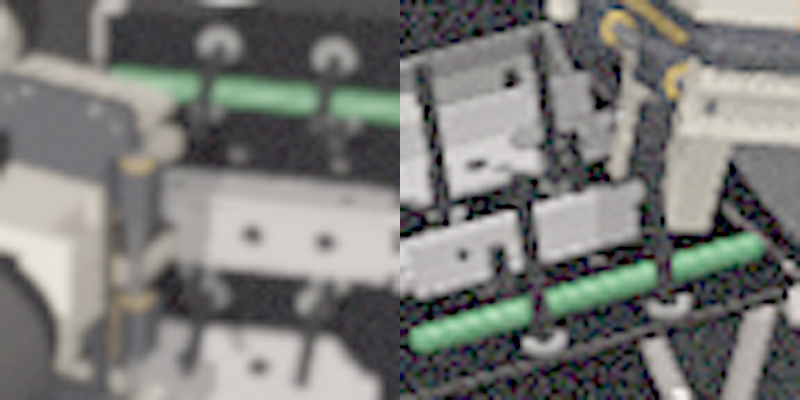

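The picture shows the fingers on either side of left_2's flange near the nose end, clear of the pegs, with no contact force. Closing.

Request:
apply_moves(
  deltas=[
    {"fingers":0,"delta_pos":[0,0,0],"angular":[0,0,0]},
    {"fingers":0,"delta_pos":[0,0,0],"angular":[0,0,0]},
    {"fingers":0,"delta_pos":[0,0,0],"angular":[0,0,0]},
    {"fingers":0,"delta_pos":[0,0,0],"angular":[0,0,0]},
    {"fingers":0,"delta_pos":[0,0,0],"angular":[0,0,0]},
  ],
)

```text
clock: 4.4
tool_pos: [0.6135, 0.1599, 0.1558]
orientation: [-143.4, -16.2, -106.6]
force: [0.7, 0.1, -0.2]
opening: 0.0056
gripper_force: 0.0
```

Run:
```python
from h import *
p,R,o=cur(); print(inB(p),np.round(o['force'],1),np.round(o['moment'],2),o['opening'],o['gripper_force'])
a=path(B(199.5,149.5,130),R,"up",n=3); path([.45,.35,.30],binR(7.3,1,20),"bin",start=a)
```

```text
[199.6 149.1  11.4] [ 0.7  0.1 -0.2] [ 1.32  1.61 -0.05] 0.005644322834897108 0.0
up dpos [40.2, 0.2, -111.5] ang [0.0, 0.0, 0.0]
   marg/dq/err [(10.1, 7, np.float64(0.0)), (11.4, 6, np.float64(0.0)), (13.0, 5, np.float64(0.0))] [  57.    4.  -45.   50.  -56. -102.]
bin (rel) dpos [-130.1, 63.8, -155.8] ang [-28.72, -3.65, -22.92]
   marg/dq/err [(19.7, 10, np.float64(0.0)), (26.7, 8, np.float64(0.0)), (33.8, 7, np.float64(0.0)), (40.9, 7, np.float64(0.0)), (48.0, 7, np.float64(0.0)), (55.1, 7, np.float64(0.0))] [ 65.  16.  -3.  11. -88. -60.]
```

Still closing at 5.6 mm with no force yet. Two more rows, then a slow lift.

Request:
apply_moves(
  deltas=[
    {"fingers":0,"delta_pos":[0,0,0],"angular":[0,0,0]},
    {"fingers":0,"delta_pos":[0,0,0],"angular":[0,0,0]},
    {"fingers":0,"delta_pos":[0,0,0],"angular":[0,0,0]},
  ],
)

```text
clock: 4.7
tool_pos: [0.6137, 0.16, 0.1559]
orientation: [-143.3, -16.2, -106.6]
force: [2.4, -0.1, 0.5]
opening: 0.004
gripper_force: 30.0
```

Request:
apply_moves(
  deltas=[
    {"fingers":0,"delta_pos":[2,0,-5],"angular":[0,0,0]},
    {"fingers":0,"delta_pos":[6,0,-16],"angular":[0,0,0]},
    {"fingers":0,"delta_pos":[14,0,-40],"angular":[0,0,0]},
    {"fingers":0,"delta_pos":[24,0,-68],"angular":[0,0,0]},
    {"fingers":0,"delta_pos":[34,0,-94],"angular":[0,0,0]},
    {"fingers":0,"delta_pos":[40,0,-111],"angular":[0,0,0]},
    {"fingers":0,"delta_pos":[40,0,-111],"angular":[0,0,0]},
  ],
)

```text
clock: 5.4
tool_pos: [0.5453, 0.1668, 0.2541]
orientation: [-143.4, -16.0, -106.5]
force: [0.1, 0.2, -2.5]
opening: 0.0034
gripper_force: 30.0
```

Run:
```python
from look import *
p,R,o=cur(); print(inB(p),np.round(o['force'],1),np.round(o['moment'],2),o['opening'],o['gripper_force']); look("g3",199,100,120,50)
w=np.radians(7.3); c=np.array([.520,.382]); u=np.array([np.cos(w),np.sin(w)]); l=np.array([-u[1],u[0]])
# bracket centre at bin y=-18, flange at bin x=+58 ; tcp at +54 from bracket centre
for z in (.30,.14): t=np.r_[c+u*.058+l*.036,z]; a=path(t,binR(7.3,1,20),z)
```

```text
[199.8 150.4 131.2] [ 0.1  0.2 -2.5] [1.98 1.95 0.14] 0.0033855655711008664 29.99379336833954
0.3 dpos [-232.5, -31.9, -122.6] ang [-28.7, -3.59, -22.89]
   marg/dq/err [(22.1, 11, np.float64(0.0)), (31.8, 10, np.float64(0.0)), (41.9, 10, np.float64(0.0)), (52.4, 11, np.float64(0.0)), (63.5, 11, np.float64(0.0)), (54.7, 12, np.float64(0.0))] [ 59.  30.  17.  12. -93. -52.]
0.14 dpos [-277.2, 59.6, 0.7] ang [-28.7, -3.59, -22.89]
   marg/dq/err [(19.6, 8, np.float64(0.0)), (27.0, 8, np.float64(0.0)), (35.0, 8, np.float64(0.0)), (43.6, 9, np.float64(0.0)), (52.7, 9, np.float64(0.0)), (62.3, 10, np.float64(0.0))] [ 59.  35.   4.  13. -76. -56.]
```

View pics/g3.png

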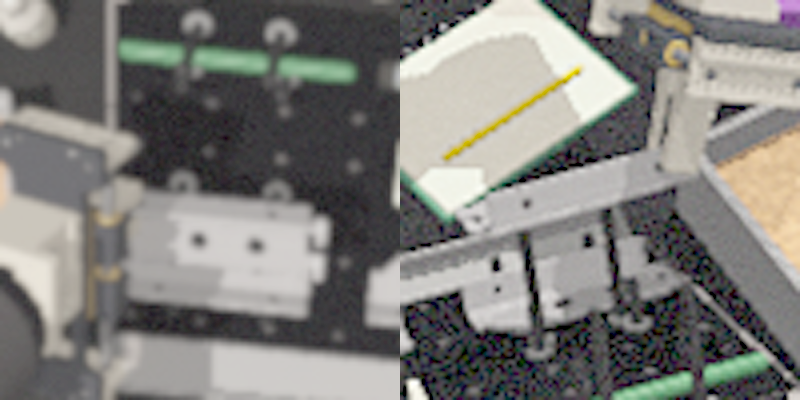

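left_2 is lifted and hanging level at the flange's nose end. In the top crop its flange end is at about (308,203), and in the scene crop at (62,207). Checking droop.

Run:
```python
from h import *
c=lambda cam,q:np.round(proj(cam,B(199,100,120)))-50+(np.array(q)+.5)/4-.5
X,e=tri(c("top",(309,203)),c("scene",(62,205))); print('flange hook end',inB(X),e*1000,'expected [200 25 145]')
for cam in("top","scene"): print(cam,(proj(cam,B(200,25,145))-np.round(proj(cam,B(199,100,120)))+50)*4, (proj(cam,B(200,25,130))-np.round(proj(cam,B(199,100,120)))+50)*4)
```

```text
flange hook end [219.4  16.6 147.7] 20.154794269775586 expected [200 25 145]
top [307.46692275 228.34783908] [309.18624814 217.43472015]
scene [ 82.12792531 193.08356386] [ 86.12302523 215.13537377]
```

Run:
```python
from h import *
g=cv2.imread("pics/g3.png")[:,400:].astype(float).mean(2)
off=np.round(proj("scene",B(199,100,120)))-50
for l in (35,50,65,80,95,110,125):
    hs=np.arange(100,175,2.5); v=[]
    for h in hs:
        u=(proj("scene",B(202,l,h))-off+.5)*4-.5; v.append(g[int(round(u[1])),int(round(u[0]))])
    print(l,[int(x) for x in v])
```

```text
35 [205, 195, 156, 148, 134, 123, 136, 168, 199, 194, 183, 187, 187, 185, 184, 183, 187, 196, 177, 113, 120, 180, 203, 205, 204, 205, 205, 202, 204, 204]
50 [149, 137, 123, 124, 110, 95, 129, 166, 194, 191, 187, 182, 141, 66, 128, 173, 190, 192, 194, 62, 10, 69, 107, 169, 201, 208, 203, 203, 203, 202]
65 [153, 155, 155, 132, 129, 125, 133, 162, 194, 195, 187, 185, 187, 183, 183, 183, 187, 190, 177, 106, 5, 71, 50, 77, 109, 139, 196, 208, 205, 202]
80 [155, 158, 151, 131, 127, 125, 126, 157, 198, 199, 186, 186, 187, 187, 186, 185, 187, 197, 202, 98, 61, 57, 46, 32, 56, 91, 99, 135, 171, 204]
95 [152, 156, 153, 124, 111, 118, 127, 158, 189, 195, 185, 184, 189, 185, 183, 185, 185, 190, 181, 108, 0, 30, 67, 33, 55, 48, 69, 69, 75, 100]
110 [133, 136, 129, 126, 122, 110, 105, 136, 181, 197, 188, 185, 187, 184, 185, 184, 187, 191, 200, 120, 55, 70, 87, 84, 79, 83, 66, 66, 87, 85]
125 [81, 62, 65, 80, 73, 63, 76, 120, 157, 176, 169, 165, 171, 168, 167, 168, 167, 167, 155, 125, 45, 83, 88, 67, 75, 81, 77, 80, 70, 76]
```

No droop: the flange top lies at h≈147 along its whole length. Moving over the left bin.

Request:
apply_moves(
  deltas=[
    {"fingers":0,"delta_pos":[-20,-3,-11],"angular":[-3,0,-2]},
    {"fingers":0,"delta_pos":[-232,-32,-123],"angular":[-28.7,-3.6,-22.9]},
    {"fingers":0,"delta_pos":[-232,-32,-123],"angular":[-28.7,-3.6,-22.9]},
    {"fingers":0,"delta_pos":[-232,-32,-123],"angular":[-28.7,-3.6,-22.9]},
    {"fingers":0,"delta_pos":[-232,-32,-123],"angular":[-28.7,-3.6,-22.9]},
    {"fingers":0,"delta_pos":[-232,-32,-123],"angular":[-28.7,-3.6,-22.9]},
    {"fingers":0,"delta_pos":[-232,-32,-123],"angular":[-28.7,-3.6,-22.9]},
    {"fingers":0,"delta_pos":[-255,14,-60],"angular":[-28.7,-3.6,-22.9]},
    {"fingers":0,"delta_pos":[-277,60,1],"angular":[-28.7,-3.6,-22.9]},
    {"fingers":0,"delta_pos":[-277,60,1],"angular":[-28.7,-3.6,-22.9]},
  ],
)

```text
clock: 6.5
tool_pos: [0.5735, 0.4234, 0.1468]
orientation: [179.9, -20.1, -82.8]
force: [1.7, 1.0, -2.4]
opening: 0.0035
gripper_force: 30.0
```

Run:
```python
from h import *
p,R,o=cur(); print(np.round(o['force'],2),np.round(o['moment'],2),o['opening'],np.round(o['qvel'],1))
w=np.radians(7.3); c=np.array([.520,.382]); u=np.array([np.cos(w),np.sin(w)]); l=np.array([-u[1],u[0]])
d=p[:2]-c; print('binxy',d@u,d@l, p[2])
for z in (.11,.07): t=np.r_[c+u*.058+l*.036,z]; a=path(t,binR(7.3,1,20),z,n=3)
print('per mm down',R.inv().apply([0,0,-1]))
```

```text
[ 1.75  1.04 -2.42] [1.8  0.03 0.07] 0.0035408364949298552 [ -0.1  18.4 -35.8   2.5  52.4 -11.7]
binxy 0.05832878548997762 0.03424724688739716 0.14675226513394826
0.11 dpos [-14.3, 0.3, 33.9] ang [0.09, -0.13, -0.07]
   marg/dq/err [(62.0, 1, np.float64(0.0)), (61.2, 1, np.float64(0.0)), (60.5, 1, np.float64(0.0))] [ 59.  36.   2.  13. -73. -57.]
0.07 dpos [-28.1, 0.2, 71.5] ang [0.09, -0.13, -0.07]
   marg/dq/err [(61.2, 3, np.float64(0.0)), (59.7, 3, np.float64(0.0)), (58.3, 3, np.float64(0.0))] [ 59.  38.   0.  13. -69. -58.]
per mm down [-0.34417905 -0.00110424  0.93890338]
```

Request:
apply_moves(
  deltas=[
    {"fingers":0,"delta_pos":[-10,0,28],"angular":[0,0,0]},
    {"fingers":0,"delta_pos":[-18,0,50],"angular":[0,0,0]},
    {"fingers":0,"delta_pos":[-23,0,63],"angular":[0,0,0]},
    {"fingers":0,"delta_pos":[-24,0,65.7],"angular":[0,0,0]},
    {"fingers":0,"delta_pos":[-24,0,65.7],"angular":[0,0,0]},
    {"fingers":0,"delta_pos":[-24,0,65.7],"angular":[0,0,0]},
  ],
)

```text
clock: 7.1
tool_pos: [0.5742, 0.4251, 0.0821]
orientation: [-179.9, -20.0, -82.8]
force: [0.5, 0.1, -2.1]
opening: 0.0037
gripper_force: 30.0
```

Request:
apply_moves(
  deltas=[
    {"fingers":0,"delta_pos":[-2,0,5.6],"angular":[0,0,0]},
    {"fingers":0,"delta_pos":[-4.1,0,11.3],"angular":[0,0,0]},
    {"fingers":0,"delta_pos":[-5.5,0,15],"angular":[0,0,0]},
    {"fingers":0,"delta_pos":[-5.5,0,15],"angular":[0,0,0]},
  ],
)

```text
clock: 7.5
tool_pos: [0.5731, 0.4242, 0.064]
orientation: [180.0, -20.1, -82.7]
force: [0.2, 0.2, -3.0]
opening: 0.004
gripper_force: 30.0
```

Underside is at about 52 mm. Descending 3 mm per call.

Request:
apply_moves(
  deltas=[
    {"fingers":0,"delta_pos":[-0.7,0,1.9],"angular":[0,0,0]},
    {"fingers":0,"delta_pos":[-1.4,0,3.8],"angular":[0,0,0]},
    {"fingers":0,"delta_pos":[-1.4,0,3.8],"angular":[0,0,0]},
  ],
)

```text
clock: 7.8
tool_pos: [0.5734, 0.4245, 0.0604]
orientation: [180.0, -20.1, -82.7]
force: [0.3, -0.3, -2.4]
opening: 0.0038
gripper_force: 30.0
```

Request:
apply_moves(
  deltas=[
    {"fingers":0,"delta_pos":[-0.5,0,1.4],"angular":[0,0,0]},
    {"fingers":0,"delta_pos":[-1,0,2.8],"angular":[0,0,0]},
    {"fingers":0,"delta_pos":[-1,0,2.8],"angular":[0,0,0]},
  ],
)

```text
clock: 8.1
tool_pos: [0.5736, 0.4247, 0.0578]
orientation: [-180.0, -20.0, -82.7]
force: [-0.7, 0.7, -1.4]
opening: 0.0036
gripper_force: 30.0
```

Request:
apply_moves(
  deltas=[
    {"fingers":0,"delta_pos":[-0.4,0,1],"angular":[0,0,0]},
    {"fingers":0,"delta_pos":[-0.7,0,1.9],"angular":[0,0,0]},
    {"fingers":0,"delta_pos":[-0.7,0,1.9],"angular":[0,0,0]},
  ],
)

```text
clock: 8.4
tool_pos: [0.5737, 0.4249, 0.0561]
orientation: [-179.9, -20.0, -82.7]
force: [-0.8, 1.1, 1.5]
opening: 0.0036
gripper_force: 30.0
```

Request:
apply_moves(
  deltas=[
    {"fingers":0,"delta_pos":[-0.2,0,0.5],"angular":[0,0,0]},
    {"fingers":0,"delta_pos":[-0.3,0,0.9],"angular":[0,0,0]},
    {"fingers":0,"delta_pos":[-0.3,0,0.9],"angular":[0,0,0]},
  ],
)

```text
clock: 8.7
tool_pos: [0.5737, 0.4248, 0.0552]
orientation: [-179.9, -20.0, -82.7]
force: [0.3, 0.7, 3.9]
opening: 0.0039
gripper_force: 30.0
```

It has landed with about 4–6 N, which puts the left mat at roughly 45 mm. Releasing.

Request:
apply_moves(
  deltas=[
    {"fingers":8,"delta_pos":[0,0,0],"angular":[0,0,0]},
    {"fingers":24,"delta_pos":[0,0,0],"angular":[0,0,0]},
    {"fingers":24,"delta_pos":[0,0,0],"angular":[0,0,0]},
    {"fingers":24,"delta_pos":[0,0,0],"angular":[0,0,0]},
  ],
)

```text
clock: 9.1
tool_pos: [0.5734, 0.4242, 0.0544]
orientation: [180.0, -20.1, -82.7]
force: [-0.1, -0.1, 0.1]
opening: 0.0228
gripper_force: 0.0
```

Run:
```python
from h import *
p,R,o=cur(); print(np.round(o['force'],1),o['opening'],R.inv().apply([0,0,1]))
a=path(p+[0,0,.16],R,"up",n=2)
for lean in (28,30,32): 
  print(lean); b=path([.44,.25,.33],boardR(1,lean),"way",start=a,n=4); c=path(B(57,148,100),boardR(1,lean),"above",start=b,n=4); d=path(B(57,148,13),boardR(1,lean),"down",start=c,n=3)
```

```text
[-0.1 -0.1  0.1] 0.022771034419484353 [ 3.43218471e-01  1.52339333e-04 -9.39255587e-01]
up dpos [54.9, 0.0, -150.3] ang [0.0, 0.0, 0.0]
   marg/dq/err [(62.0, 8, np.float64(0.0)), (62.4, 8, np.float64(0.0))] [ 59.  32.   9.  12. -84. -55.]
28
way (rel) dpos [186.2, 154.4, -55.0] ang [27.18, 11.3, 24.82]
   marg/dq/err [(54.6, 13, np.float64(0.0)), (43.4, 13, np.float64(0.0)), (34.0, 13, np.float64(0.0)), (26.1, 12, np.float64(0.0))] [  77.    5.  -32.   35.  -83. -105.]
above (rel) dpos [-6.2, 94.8, 175.1] ang [0.0, 0.0, 0.0]
   marg/dq/err [(20.3, 6, np.float64(0.0)), (14.7, 6, np.float64(0.0)), (9.1, 6, np.float64(0.0)), (3.7, 7, np.float64(0.0))] [  71.   12.  -55.   46.  -58. -121.]
down (rel) dpos [-40.8, -0.0, 76.8] ang [0.0, 0.0, 0.0]
   marg/dq/err [(2.6, 5, np.float64(0.0)), (1.7, 5, np.float64(0.0)), (1.1, 6, np.float64(0.0))] [  59.   20.  -57.   62.  -49. -130.]
30
way (rel) dpos [186.2, 154.4, -55.0] ang [26.76, 13.23, 25.31]
   marg/dq/err [(54.9, 13, np.float64(0.0)), (43.9, 13, np.float64(0.0)), (34.7, 13, np.float64(0.0)), (27.1, 12, np.float64(0.0))] [  77.    7.  -
[... 386 characters left out ...]
oat64(0.0))] [  60.   21.  -56.   59.  -50. -129.]
32
way (rel) dpos [186.2, 154.4, -55.0] ang [26.33, 15.17, 25.79]
   marg/dq/err [(55.1, 13, np.float64(0.0)), (44.4, 13, np.float64(0.0)), (35.5, 13, np.float64(0.0)), (28.1, 12, np.float64(0.0))] [  77.    8.  -30.   34.  -86. -105.]
above (rel) dpos [-18.4, 94.8, 174.2] ang [0.0, 0.0, 0.0]
   marg/dq/err [(22.4, 6, np.float64(0.0)), (17.0, 6, np.float64(0.0)), (11.6, 6, np.float64(0.0)), (6.4, 6, np.float64(0.0))] [  71.   14.  -52.   43.  -61. -120.]
down (rel) dpos [-46.1, -0.0, 73.8] ang [0.0, 0.0, 0.0]
   marg/dq/err [(5.5, 4, np.float64(0.0)), (4.7, 4, np.float64(0.0)), (4.2, 5, np.float64(0.0))] [  61.   23.  -54.   56.  -52. -128.]
```

```bash
cat > clr.py <<'E'
from h import *
def wallpts(c,yaw,half=.112):
    w=np.radians(yaw); u=np.array([np.cos(w),np.sin(w)]); l=np.array([-u[1],u[0]]); P=[]
    for t in np.linspace(-half,half,57):
        for s in (-half,half): P+= [c+u*t+l*s, c+u*s+l*t]
    return np.array([np.r_[p,z] for p in P for z in (.085,.06,.03)])
WL=wallpts(np.array([.520,.382]),7.3); WR=wallpts(np.array([.503,-.359]),-6.8)
PEG=np.array([B(s,l,h) for s in (128,277) for l in (122,62,-62,-122) for h in range(0,86,5)])
def clr(p,R,pts):
    q=R.inv().apply(pts-p)*1000; d=np.maximum(np.abs(q[:,:2])-[39,96.5],0); dz=np.maximum(np.maximum(-66-(-0)-(-q[:,2]*0)- -0,0)*0+np.maximum(q[:,2]+66,0),0)
    D=np.sqrt((d**2).sum(1)+dz**2); i=D.argmin(); return round(float(D[i]),1),np.round(pts[i]*1000)
E
python3 - <<'E'
from clr import *
for lat in (146,148):
 for lean in (30,32,35):
  for h in (12,60,100): print(lat,lean,h,'binL',clr(B(57,lat,h),boardR(1,lean),WL),'peg',clr(B(57,lat,h),boardR(1,lean),PEG))
for h in (12,60,100): print('r',h,clr(B(57,-148,h),boardR(-1,20),WR),clr(B(57,-148,h),boardR(-1,20),PEG))
E
```

```text
146 30 12 binL (6.3, array([423., 257.,  85.])) peg (23.5, array([511., 141., 175.]))
146 30 60 binL (35.4, array([423., 257.,  85.])) peg (56.3, array([511., 141., 175.]))
146 30 100 binL (72.9, array([423., 257.,  85.])) peg (91.0, array([511., 141., 175.]))
146 32 12 binL (3.2, array([423., 257.,  85.])) peg (26.2, array([511., 141., 175.]))
146 32 60 binL (32.7, array([423., 257.,  85.])) peg (57.5, array([511., 141., 175.]))
146 32 100 binL (70.4, array([423., 257.,  85.])) peg (91.4, array([511., 141., 175.]))
146 35 12 binL (0.0, array([423., 257.,  85.])) peg (30.1, array([511., 141., 175.]))
146 35 60 binL (28.7, array([423., 257.,  85.])) peg (59.3, array([511., 141., 175.]))
146 35 100 binL (66.5, array([423., 257.,  85.])) peg (92.1, array([511., 141., 175.]))
148 30 12 binL (4.6, array([423., 257.,  85.])) peg (25.5, array([511., 141., 175.]))
148 30 60 binL (34.4, array([423., 257.,  85.])) peg (57.3, array([511., 141., 175.]))
148 30 100 binL (72.5, array([423., 257.,  85.])) peg (92.0, array([511., 141., 175.]))
148 32 12 binL (1.5, array([423., 257.,  85.])) peg (28.1, array([511., 141., 175.]))
148 32 60 binL (31.8, array([423., 257.,  85.])) peg (58.6, array([511., 141., 175.]))
148 32 100 binL (69.9, array([423., 257.,  85.])) peg (92.5, array([511., 141., 175.]))
148 35 12 binL (0.0, array([423., 257.,  85.])) peg (32.1, array([511., 141., 175.]))
148 35 60 binL (27.7, array([423., 257.,  85.])) peg (60.4, array([511., 141., 175.]))
148 35 100 binL (66.1, array([423., 257.,  85.])) peg (93.2, array([511., 141., 175.]))
r 12 (52.9, array([ 405., -235.,   85.])) (12.2, array([ 491., -102.,  175.]))
r 60 (76.7, array([ 405., -235.,   85.])) (51.4, array([ 491., -102.,  175.]))
r 100 (108.9, array([ 405., -235.,   85.])) (89.0, array([ 491., -102.,  175.]))
```

Run:
```python
from h import *
p,R,o=cur(); R9=boardR(1,29)
plan(p+[0,0,.16],R,'up'); plan([.44,.25,.33],R9,'way'); plan(B(57,146,105),R9,'above')
```

```text
up dpos [54.9, 0.0, -150.3] ang [0.0, 0.0, 0.0]
way dpos [241.1, 154.4, -205.3] ang [26.97, 12.27, 25.07]
above dpos [253.8, 161.0, -9.8] ang [26.97, 12.27, 25.07]
```

Request:
apply_moves(
  deltas=[
    {"fingers":24,"delta_pos":[7,0,-18.8],"angular":[0,0,0]},
    {"fingers":24,"delta_pos":[21,0,-56],"angular":[0,0,0]},
    {"fingers":24,"delta_pos":[37,0,-100],"angular":[0,0,0]},
    {"fingers":24,"delta_pos":[55,0,-150],"angular":[0,0,0]},
    {"fingers":40,"delta_pos":[241,154,-205],"angular":[27,12.3,25.1]},
    {"fingers":40,"delta_pos":[241,154,-205],"angular":[27,12.3,25.1]},
    {"fingers":40,"delta_pos":[241,154,-205],"angular":[27,12.3,25.1]},
    {"fingers":40,"delta_pos":[241,154,-205],"angular":[27,12.3,25.1]},
    {"fingers":40,"delta_pos":[241,154,-205],"angular":[27,12.3,25.1]},
    {"fingers":40,"delta_pos":[241,154,-205],"angular":[27,12.3,25.1]},
  ],
)

```text
clock: 10.1
tool_pos: [0.4383, 0.247, 0.332]
orientation: [-141.1, -23.2, -112.4]
force: [-0.0, 1.3, 1.0]
opening: 0.0397
gripper_force: 0.0
```

Run:
```python
from h import *
im=ctrl.snapshot("top"); ctrl.snapshot("scene")
cv2.imwrite("pics/l2bin.png",im[:,:,::-1])
path(B(57,146,90),boardR(1,29),'above',n=3); print(np.round(cur()[2]['qvel'],1))
# bracket in left bin: grey (low saturation) inside cork region
hsv=cv2.cvtColor(im,cv2.COLOR_RGB2HSV); m=np.zeros(im.shape[:2],np.uint8)
w=np.radians(7.3);u=np.array([np.cos(w),np.sin(w),0]);l=np.array([-u[1],u[0],0]);c=np.array([.52,.382,.05])
poly=np.array([proj("top",c+u*a*.1+l*b*.1) for a,b in((1,1),(1,-1),(-1,-1),(-1,1))]).astype(int); cv2.fillPoly(m,[poly],255)
m&=((hsv[:,:,1]<60)*255).astype(np.uint8); n,lab,st,_=cv2.connectedComponentsWithStats(m); 
for i in range(1,n):
    if st[i,4]>100:
        r=cv2.minAreaRect(np.argwhere(lab==i)[:,::-1].astype(np.float32)); X=onplane("top",r[0],c,Z); X2=[onplane("top",q,c,Z)-c for q in cv2.boxPoints(r)]
        print(st[i],[(np.round(x@u*1000),np.round(x@l*1000)) for x in X2])
```

```text
above dpos [-11.8, 95.2, 185.2] ang [-0.05, 0.18, -0.03]
   marg/dq/err [(18.7, 8, np.float64(0.0)), (11.1, 9, np.float64(0.0)), (3.8, 9, np.float64(0.0))] [  69.   13.  -55.   47.  -58. -122.]
[-1.3  2.7  1.9 -0.2  0.7  0.5]
[117 153  53  56 834] [(np.float64(104.0), np.float64(55.0)), (np.float64(103.0), np.float64(-101.0)), (np.float64(-74.0), np.float64(-102.0)), (np.float64(-73.0), np.float64(53.0))]
[107 190  55  34 967] [(np.float64(-3.0), np.float64(103.0)), (np.float64(-3.0), np.float64(-73.0)), (np.float64(-101.0), np.float64(-75.0)), (np.float64(-101.0), np.float64(101.0))]
```

Request:
apply_moves(
  deltas=[
    {"fingers":40,"delta_pos":[-3,24,46],"angular":[0,0,0]},
    {"fingers":40,"delta_pos":[-6,48,92],"angular":[0,0,0]},
    {"fingers":40,"delta_pos":[-9,72,139],"angular":[0,0,0]},
    {"fingers":40,"delta_pos":[-12,95,185],"angular":[0,0.2,0]},
    {"fingers":40,"delta_pos":[-12,95,185],"angular":[0,0.2,0]},
    {"fingers":40,"delta_pos":[-12,95,185],"angular":[0,0.2,0]},
    {"fingers":40,"delta_pos":[-12,95,185],"angular":[0,0.2,0]},
  ],
)

```text
clock: 10.9
tool_pos: [0.4534, 0.1716, 0.1392]
orientation: [-141.2, -23.4, -112.5]
force: [0.5, 0.7, -0.2]
opening: 0.0398
gripper_force: 0.0
```

Run:
```python
from h import *
p,R,o=cur(); print(inB(p),np.round(o['qvel'],1),np.round(o['joint_pos'],1)); path(B(57,146,30),boardR(1,29),'d',n=3);path(B(57,146,12.5),boardR(1,29),'d',n=3)
```

```text
[ 58.6 147.7  89.9] [ 0.6 -1.3  0.4 -0.   0.2 -0.5] [  69.4   13.3  -54.2   46.7  -57.8 -121.8]
d dpos [-27.7, 1.7, 53.1] ang [-0.07, -0.13, -0.11]
   marg/dq/err [(3.3, 3, np.float64(0.0)), (2.6, 4, np.float64(0.0)), (2.0, 4, np.float64(0.0))] [  62.   19.  -56.   57.  -51. -128.]
d dpos [-36.2, 1.7, 68.4] ang [-0.07, -0.13, -0.11]
   marg/dq/err [(3.1, 4, np.float64(0.0)), (2.3, 5, np.float64(0.0)), (1.6, 5, np.float64(0.0))] [  60.   21.  -57.   61.  -49. -129.]
```

Request:
apply_moves(
  deltas=[
    {"fingers":40,"delta_pos":[-14,1.7,27],"angular":[0,-0.1,0]},
    {"fingers":40,"delta_pos":[-23,1.7,44],"angular":[0,-0.1,0]},
    {"fingers":40,"delta_pos":[-28,1.7,53],"angular":[0,-0.1,0]},
    {"fingers":40,"delta_pos":[-31,1.7,58.5],"angular":[0,-0.1,0]},
    {"fingers":40,"delta_pos":[-31,1.7,58.5],"angular":[0,-0.1,0]},
    {"fingers":40,"delta_pos":[-31,1.7,58.5],"angular":[0,-0.1,0]},
  ],
)

```text
clock: 11.5
tool_pos: [0.4892, 0.1662, 0.0839]
orientation: [-141.2, -23.3, -112.4]
force: [0.5, 0.1, -0.1]
opening: 0.0402
gripper_force: 0.0
```

Run:
```python
from clr import *
p,R,o=cur(); print(inB(p),np.round(o['qvel'],1),np.round(o['joint_pos'],1),np.round(o['force'],1)); path(B(57,146,12.5),boardR(1,29),'d',n=3)
print(clr(p,R,WL))
```

```text
[ 56.4 145.2  23.9] [ 0.4 -0.2 -0.4 -0.1  0.3 -0.1] [  61.1   19.6  -56.6   58.6  -50.3 -128.5] [ 0.5  0.1 -0.1]
d dpos [-6.2, -0.5, 9.6] ang [-0.09, -0.02, -0.11]
   marg/dq/err [(1.6, 1, np.float64(0.0)), (1.6, 1, np.float64(0.0)), (1.6, 1, np.float64(0.0))] [  60.   21.  -57.   61.  -49. -129.]
(14.2, array([423., 257.,  85.]))
```

Request:
apply_moves(
  deltas=[
    {"fingers":40,"delta_pos":[-3,-0.5,5],"angular":[0,0,0]},
    {"fingers":40,"delta_pos":[-6,-0.5,9.6],"angular":[0,0,0]},
    {"fingers":40,"delta_pos":[-6,-0.5,9.6],"angular":[0,0,0]},
    {"fingers":20,"delta_pos":[-6,-0.5,9.6],"angular":[0,0,0]},
    {"fingers":20,"delta_pos":[-6,-0.5,9.6],"angular":[0,0,0]},
  ],
)

```text
clock: 12.0
tool_pos: [0.4957, 0.1652, 0.074]
orientation: [-141.2, -23.5, -112.4]
force: [0.3, 0.6, 0.1]
opening: 0.0292
gripper_force: 0.0
```

Run:
```python
from clr import *
p,R,o=cur(); print(inB(p),np.round(o['joint_pos'],1),np.round(o['force'],1),o['opening']); 
print(clr(p,R,WL),R.inv().apply(N),inB(p+R.apply([0,0,0.01]))-inB(p))
```

```text
[ 56.1 144.7  12. ] [  59.6   20.8  -56.8   60.9  -49.4 -129.7] [0.3 0.6 0.1] 0.02917362769581254
(8.8, array([423., 257.,  85.])) [ 0.48646527 -0.0010983  -0.87369923] [ 0.  -4.8 -8.7]
```

Request:
apply_moves(
  deltas=[
    {"fingers":0,"delta_pos":[0,0,0],"angular":[0,0,0]},
    {"fingers":0,"delta_pos":[0,0,0],"angular":[0,0,0]},
    {"fingers":0,"delta_pos":[0,0,0],"angular":[0,0,0]},
    {"fingers":0,"delta_pos":[0,0,0],"angular":[0,0,0]},
    {"fingers":0,"delta_pos":[0,0,0],"angular":[0,0,0]},
    {"fingers":0,"delta_pos":[0,0,0],"angular":[0,0,0]},
  ],
)

```text
clock: 12.6
tool_pos: [0.4961, 0.1655, 0.0744]
orientation: [-141.2, -23.4, -112.5]
force: [5.0, -1.0, 3.8]
opening: 0.0038
gripper_force: 30.0
```

Request:
apply_moves(
  deltas=[
    {"fingers":0,"delta_pos":[2,-1,-4],"angular":[0,0,0]},
    {"fingers":0,"delta_pos":[7,-1.5,-13],"angular":[0,0,0]},
    {"fingers":0,"delta_pos":[17,-2,-31],"angular":[0,0,0]},
    {"fingers":0,"delta_pos":[31,-2,-57],"angular":[0,0,0]},
    {"fingers":0,"delta_pos":[46,-2,-83],"angular":[0,0,0]},
    {"fingers":0,"delta_pos":[58,-2,-105],"angular":[0,0,0]},
    {"fingers":0,"delta_pos":[58,-2,-105],"angular":[0,0,0]},
  ],
)

```text
clock: 13.3
tool_pos: [0.4278, 0.1726, 0.1745]
orientation: [-141.3, -23.2, -112.3]
force: [0.3, 1.2, -1.8]
opening: 0.0036
gripper_force: 30.0
```

```bash
cat > droop.py <<'E'
from h import *
def droop(name,s0,ls,h0):
    im=ctrl.snapshot("scene"); cv2.imwrite(f"pics/{name}.png",im[:,:,::-1]); g=im.astype(float).mean(2)
    for l in ls:
        hs=np.arange(h0-15,h0+45,2.5); v=[cv2.remap(g.astype(np.float32),*[np.float32([[x]]) for x in proj("scene",B(s0,l,h))],cv2.INTER_LINEAR)[0,0] for h in hs]
        print(l,[int(x) for x in v])
E
python3 - <<'E'
from droop import *
p,R,o=cur(); print(inB(p),np.round(o['force'],1),o['opening']); t=inB(p)
droop("d1",t[0]+2,range(35,140,15),t[2]-12)
w=np.radians(7.3); c=np.array([.520,.382]); u=np.array([np.cos(w),np.sin(w)]); l=np.array([-u[1],u[0]])
t0=c-u*.058+l*.034; Rb=binR(7.3,1,29)
a=path(np.r_[.44,.25,.33],binR(0,1,29),'w'); plan(np.r_[t0,.25],Rb,'over');  plan(np.r_[t0,.09],Rb,'low'); path(np.r_[t0,.25],Rb,'over',start=a,n=4)
from clr import *
print(clr(np.r_[t0,.058],Rb,WL))
E
```

```text
[ 57.8 146.6 133.5] [ 0.3  1.2 -1.8] 0.0036462173836480545
35 [226, 228, 215, 167, 137, 158, 169, 163, 144, 130, 130, 133, 131, 131, 129, 127, 145, 197, 231, 226, 225, 226, 226, 225]
50 [224, 202, 134, 153, 166, 170, 169, 165, 145, 134, 134, 130, 123, 117, 135, 131, 154, 194, 224, 227, 227, 227, 226, 226]
65 [145, 147, 170, 168, 169, 167, 166, 160, 147, 128, 134, 137, 137, 134, 130, 128, 150, 197, 224, 228, 226, 225, 224, 224]
80 [141, 160, 168, 169, 167, 165, 169, 164, 148, 135, 136, 138, 134, 134, 133, 131, 145, 196, 225, 226, 224, 224, 223, 224]
95 [141, 163, 167, 141, 125, 141, 176, 166, 149, 136, 133, 135, 136, 133, 134, 133, 145, 169, 193, 203, 164, 157, 157, 159]
110 [135, 162, 171, 160, 160, 167, 170, 164, 152, 134, 136, 138, 137, 134, 131, 132, 139, 130, 110, 103, 128, 153, 163, 162]
125 [140, 162, 170, 169, 167, 168, 171, 165, 145, 123, 131, 133, 133, 134, 136, 138, 144, 162, 168, 155, 123, 97, 120, 147]
w dpos [-8.3, -94.3, -147.4] ang [-28.43, -1.29, -20.96]
   marg/dq/err [(12.6, 12, np.float64(0.0)), (20.0, 11, np.float64(0.0)), (27.6, 10, np.float64(0.0)), (35.3, 9, np.float64(0.0)), (43.1, 8, np.float64(0.0)), (51.0, 8, np.float64(0.0))] [ 62.  13.  -7.  13. -95. -64.]
over dpos [-180.9, -52.4, -164.3] ang [-24.91, -3.53, -27.09]
low dpos [-244.0, 39.5, -49.5] ang [-24.91, -3.53, -27.09]
over (rel) dpos [-177.3, -18.1, -6.8] ang [3.54, 0.0, -6.38]
   marg/dq/err [(52.7, 3, np.float64(0.0)), (54.7, 3, np.float64(0.0)), (57.1, 3, np.float64(0.0)), (59.9, 3, np.float64(0.0))] [ 68.  27.   2.  14. -91. -64.]
(11.8, array([396., 467.,  85.]))
```

Request:
apply_moves(
  deltas=[
    {"fingers":0,"delta_pos":[-2,-30,-45],"angular":[-8,0,-6]},
    {"fingers":0,"delta_pos":[-8,-94,-147],"angular":[-28.4,-1.3,-21]},
    {"fingers":0,"delta_pos":[-8,-94,-147],"angular":[-28.4,-1.3,-21]},
    {"fingers":0,"delta_pos":[-8,-94,-147],"angular":[-28.4,-1.3,-21]},
    {"fingers":0,"delta_pos":[-181,-52,-164],"angular":[-24.9,-3.5,-27.1]},
    {"fingers":0,"delta_pos":[-181,-52,-164],"angular":[-24.9,-3.5,-27.1]},
    {"fingers":0,"delta_pos":[-181,-52,-164],"angular":[-24.9,-3.5,-27.1]},
    {"fingers":0,"delta_pos":[-181,-52,-164],"angular":[-24.9,-3.5,-27.1]},
    {"fingers":0,"delta_pos":[-181,-52,-164],"angular":[-24.9,-3.5,-27.1]},
    {"fingers":0,"delta_pos":[-181,-52,-164],"angular":[-24.9,-3.5,-27.1]},
  ],
)

```text
clock: 14.35
tool_pos: [0.4594, 0.4069, 0.2457]
orientation: [179.9, -29.5, -82.8]
force: [0.0, -0.5, -1.3]
opening: 0.0037
gripper_force: 30.0
```

Run:
```python
from h import *
p,R,o=cur(); print(np.round(o['qvel'],1),np.round(o['force'],1),o['opening'])
w=np.radians(7.3); c=np.array([.520,.382]); u=np.array([np.cos(w),np.sin(w)]); l=np.array([-u[1],u[0]])
t0=c-u*.058+l*.034; Rb=binR(7.3,1,29)
for z in (.12,.07): path(np.r_[t0,z],Rb,z,n=2)
print(R.inv().apply([0,0,-1]))
```

```text
[-0.3 -2.9 -0.2  0.3 -0.5  0.1] [ 0.  -0.5 -1.3] 0.003664518555605845
0.12 dpos [-63.2, 0.7, 108.7] ang [0.18, -0.45, -0.07]
   marg/dq/err [(55.1, 7, np.float64(0.0)), (51.3, 7, np.float64(0.0))] [ 68.  32.  -7.  14. -77. -67.]
0.07 dpos [-87.8, 0.6, 152.2] ang [0.18, -0.45, -0.07]
   marg/dq/err [(53.6, 10, np.float64(0.0)), (48.8, 9, np.float64(0.0))] [ 68.  35.  -9.  14. -72. -69.]
[-0.49171927 -0.00213579  0.87075117]
```

Request:
apply_moves(
  deltas=[
    {"fingers":0,"delta_pos":[-24,0,42],"angular":[0,0,0]},
    {"fingers":0,"delta_pos":[-48,0.3,83],"angular":[0.1,-0.2,0]},
    {"fingers":0,"delta_pos":[-67,0.5,116],"angular":[0.2,-0.4,0]},
    {"fingers":0,"delta_pos":[-80,0.6,138],"angular":[0.2,-0.4,0]},
    {"fingers":0,"delta_pos":[-86,0.6,148.5],"angular":[0.2,-0.4,0]},
    {"fingers":0,"delta_pos":[-88.5,0.6,153],"angular":[0.2,-0.4,0]},
    {"fingers":0,"delta_pos":[-88.5,0.6,153],"angular":[0.2,-0.4,0]},
  ],
)

```text
clock: 15.05
tool_pos: [0.4585, 0.4097, 0.0724]
orientation: [-179.8, -28.8, -82.8]
force: [0.1, 0.4, -1.0]
opening: 0.0038
gripper_force: 30.0
```

Request:
apply_moves(
  deltas=[
    {"fingers":0,"delta_pos":[-2,0,3.5],"angular":[0,0,0]},
    {"fingers":0,"delta_pos":[-4,0,7],"angular":[0,0,0]},
    {"fingers":0,"delta_pos":[-4.8,0,8.7],"angular":[0,0,0]},
    {"fingers":0,"delta_pos":[-4.8,0,8.7],"angular":[0,0,0]},
  ],
)

```text
clock: 15.45
tool_pos: [0.458, 0.4098, 0.0619]
orientation: [-179.8, -28.8, -82.8]
force: [-0.3, -0.3, -1.5]
opening: 0.004
gripper_force: 30.0
```

Request:
apply_moves(
  deltas=[
    {"fingers":0,"delta_pos":[-0.5,0,0.9],"angular":[0,0,0]},
    {"fingers":0,"delta_pos":[-1,0,1.8],"angular":[0,0,0]},
    {"fingers":0,"delta_pos":[-1,0,1.8],"angular":[0,0,0]},
  ],
)

```text
clock: 15.75
tool_pos: [0.458, 0.4098, 0.0596]
orientation: [-179.8, -28.8, -82.8]
force: [-0.1, -0.5, -1.9]
opening: 0.0036
gripper_force: 30.0
```

Request:
apply_moves(
  deltas=[
    {"fingers":0,"delta_pos":[-0.4,0,0.8],"angular":[0,0,0]},
    {"fingers":0,"delta_pos":[-0.8,0,1.5],"angular":[0,0,0]},
    {"fingers":0,"delta_pos":[-0.8,0,1.5],"angular":[0,0,0]},
  ],
)

```text
clock: 16.05
tool_pos: [0.4581, 0.4097, 0.0579]
orientation: [-179.8, -28.8, -82.8]
force: [-0.8, 0.2, -2.0]
opening: 0.0039
gripper_force: 30.0
```

Request:
apply_moves(
  deltas=[
    {"fingers":0,"delta_pos":[-0.3,0,0.5],"angular":[0,0,0]},
    {"fingers":0,"delta_pos":[-0.5,0,0.9],"angular":[0,0,0]},
    {"fingers":0,"delta_pos":[-0.5,0,0.9],"angular":[0,0,0]},
  ],
)

```text
clock: 16.35
tool_pos: [0.4581, 0.4099, 0.0571]
orientation: [-179.8, -28.8, -82.8]
force: [-0.6, -0.2, -1.1]
opening: 0.0042
gripper_force: 30.0
```

Request:
apply_moves(
  deltas=[
    {"fingers":0,"delta_pos":[-0.3,0,0.5],"angular":[0,0,0]},
    {"fingers":0,"delta_pos":[-0.5,0,0.9],"angular":[0,0,0]},
    {"fingers":0,"delta_pos":[-0.5,0,0.9],"angular":[0,0,0]},
  ],
)

```text
clock: 16.65
tool_pos: [0.4582, 0.4099, 0.0562]
orientation: [-179.8, -28.8, -82.8]
force: [-1.0, 0.9, 1.3]
opening: 0.0035
gripper_force: 30.0
```

Request:
apply_moves(
  deltas=[
    {"fingers":0,"delta_pos":[-0.3,0,0.5],"angular":[0,0,0]},
    {"fingers":0,"delta_pos":[-0.4,0,0.7],"angular":[0,0,0]},
    {"fingers":0,"delta_pos":[-0.4,0,0.7],"angular":[0,0,0]},
  ],
)

```text
clock: 16.95
tool_pos: [0.4582, 0.4099, 0.0555]
orientation: [-179.8, -28.8, -82.8]
force: [-0.6, 0.8, 3.1]
opening: 0.0036
gripper_force: 30.0
```

Landed with about 3 N. Releasing and planning the route to the right-hand bracket.

Request:
apply_moves(
  deltas=[
    {"fingers":8,"delta_pos":[0,0,0],"angular":[0,0,0]},
    {"fingers":24,"delta_pos":[0,0,0],"angular":[0,0,0]},
    {"fingers":24,"delta_pos":[0,0,0],"angular":[0,0,0]},
    {"fingers":24,"delta_pos":[0,0,0],"angular":[0,0,0]},
  ],
)

```text
clock: 17.35
tool_pos: [0.4581, 0.4097, 0.055]
orientation: [-179.8, -28.8, -82.8]
force: [-0.7, -0.7, 0.3]
opening: 0.0228
gripper_force: 0.0
```

Run:
```python
from h import *
p,R,o=cur(); print(np.round(o['force'],1),o['opening'])
a=path(p+[0,0,.17],R,"up",n=2); Rm=toolR(-U,-Z)
b=path([.47,.0,.36],Rm,"mid",start=a,n=6); Rr=boardR(-1,20)
c=path(B(57,-148,110),Rr,"above",start=b,n=6); d=path(B(57,-148,12),Rr,"down",start=c,n=3)
e=path(B(57,-148,130),Rr,"lift",start=d,n=3); w=np.radians(-6.8); u=np.array([np.cos(w),np.sin(w)]); l=np.array([-u[1],u[0]])
f=path(np.r_[np.array([.503,-.359])-l*.035-u*.02,.25],binR(-6.8,-1,20),"bin",start=e)
print('from current:'); plan([.47,.0,.36],Rm,"mid")
```

```text
[-0.7 -0.7  0.3] 0.022771501554293087
up dpos [82.0, -0.4, -148.9] ang [0.0, 0.0, 0.0]
   marg/dq/err [(52.4, 9, np.float64(0.0)), (58.0, 9, np.float64(0.0))] [ 68.  27.  -0.  14. -88. -65.]
mid (rel) dpos [422.5, 39.7, 78.4] ang [-3.16, -28.72, 11.69]
   marg/dq/err [(51.3, 8, np.float64(0.0)), (46.5, 7, np.float64(0.0)), (43.6, 6, np.float64(0.0)), (42.8, 8, np.float64(0.0)), (44.1, 10, np.float64(0.0)), (47.7, 12, np.float64(0.0))] [ 24.  -3. -11.  -0. -82. -29.]
above (rel) dpos [126.0, 43.4, 205.2] ang [34.64, -19.37, -6.11]
   marg/dq/err [(39.4, 11, np.float64(0.0)), (31.8, 10, np.float64(0.0)), (25.4, 10, np.float64(0.0)), (21.4, 13, np.float64(0.0)), (21.3, 24, np.float64(0.0)), (23.5, 31, np.float64(0.0))] [-24.  -5. -35. -47. -43.  56.]
down (rel) dpos [33.5, 0.0, 92.1] ang [0.0, 0.0, 0.0]
   marg/dq/err [(24.0, 5, np.float64(0.0)), (24.9, 5, np.float64(0.0)), (26.1, 5, np.float64(0.0))] [-26.   9. -32. -57. -37.  71.]
lift (rel) dpos [-40.4, -0.0, -110.9] ang [0.0, 0.0, 0.0]
   marg/dq/err [(24.7, 6, np.float64(0.0)), (23.8, 6, np.float64(0.0)), (23.3, 6, np.float64(0.0))] [-24.  -8. -35. -45. -45.  53.]
bin (rel) dpos [244.2, -123.8, -99.0] ang [-32.19, 0.64, 13.88]
   marg/dq/err [(29.6, 7, np.float64(0.0)), (36.4, 7, np.float64(0.0)), (43.7, 7, np.float64(0.0)), (51.6, 8, np.float64(0.0)), (60.0, 8, np.float64(0.0)), (60.7, 9, np.float64(0.0))] [-33.  22.  11. -18. -88.  28.]
from current:
mid dpos [504.5, 39.3, -70.5] ang [-3.16, -28.72, 11.69]
```

Request:
apply_moves(
  deltas=[
    {"fingers":24,"delta_pos":[10,0,-18],"angular":[0,0,0]},
    {"fingers":24,"delta_pos":[30,0,-55],"angular":[0,0,0]},
    {"fingers":24,"delta_pos":[54,0,-98],"angular":[0,0,0]},
    {"fingers":24,"delta_pos":[82,0,-149],"angular":[0,0,0]},
    {"fingers":40,"delta_pos":[504,39,-70],"angular":[-3.2,-28.7,11.7]},
    {"fingers":40,"delta_pos":[504,39,-70],"angular":[-3.2,-28.7,11.7]},
    {"fingers":40,"delta_pos":[504,39,-70],"angular":[-3.2,-28.7,11.7]},
    {"fingers":40,"delta_pos":[504,39,-70],"angular":[-3.2,-28.7,11.7]},
    {"fingers":40,"delta_pos":[504,39,-70],"angular":[-3.2,-28.7,11.7]},
    {"fingers":40,"delta_pos":[504,39,-70],"angular":[-3.2,-28.7,11.7]},
  ],
)

```text
clock: 18.35
tool_pos: [0.4657, 0.1238, 0.3173]
orientation: [-179.9, 0.1, -94.8]
force: [1.8, -0.5, 0.8]
opening: 0.0397
gripper_force: 0.0
```

Request:
apply_moves(
  deltas=[
    {"fingers":40,"delta_pos":[130,0,0],"angular":[0,0,0]},
    {"fingers":40,"delta_pos":[130,0,0],"angular":[0,0,0]},
    {"fingers":40,"delta_pos":[130,0,0],"angular":[0,0,0]},
    {"fingers":40,"delta_pos":[130,0,0],"angular":[0,0,0]},
  ],
)

```text
clock: 18.75
tool_pos: [0.4548, -0.0061, 0.3161]
orientation: [-180.0, -0.0, -94.9]
force: [0.4, 0.2, 0.7]
opening: 0.0398
gripper_force: 0.0
```

Run:
```python
from h import *
p,R,o=cur(); print(p,np.round(o['qvel'],1)); c=path(B(57,-148,110),boardR(-1,20),"above",n=6)
ims=[ctrl.snapshot(n)[:,:,::-1] for n in ("top","scene")]; cv2.imwrite("pics/m_top.png",ims[0]); cv2.imwrite("pics/m_scene.png",ims[1])
a=cv2.resize(ims[0][135:245,80:300],(800,400),interpolation=cv2.INTER_CUBIC); cv2.imwrite("pics/m.png",a)
w=np.radians(7.3);u=np.array([np.cos(w),np.sin(w),0]);l=np.array([-u[1],u[0],0]);c=np.array([.52,.382,.048])
hsv=cv2.cvtColor(ims[0],cv2.COLOR_BGR2HSV); m=((hsv[:,:,1]<60)&(hsv[:,:,2]>60)).astype(np.uint8)*255
k=np.zeros_like(m); cv2.fillPoly(k,[np.array([proj("top",c+u*a*.095+l*b*.095) for a,b in((1,1),(1,-1),(-1,-1),(-1,1))]).astype(int)],255)
n,lab,st,_=cv2.connectedComponentsWithStats(m&k)
for i in range(1,n):
    if st[i,4]>60:
        r=cv2.minAreaRect(np.argwhere(lab==i)[:,::-1].astype(np.float32)); X=[onplane("top",q,c,Z)-c for q in cv2.boxPoints(r)]
        print(st[i],[(round(float(x@u*1000)),round(float(x@l*1000))) for x in X])
```

```text
[ 0.45482837 -0.00607321  0.31605486] [ 3.1  1.2  0.8 -0.4  0.6 -3.6]
above dpos [118.8, 28.4, 161.2] ang [34.58, -19.44, -6.32]
   marg/dq/err [(34.4, 10, np.float64(0.0)), (28.0, 10, np.float64(0.0)), (22.8, 9, np.float64(0.0)), (19.9, 14, np.float64(0.0)), (20.9, 24, np.float64(0.0)), (23.5, 30, np.float64(0.0))] [-24.  -5. -35. -47. -43.  56.]
[117 166  49  21 757] [(65, 55), (65, -94), (8, -95), (8, 54)]
[115 189  49  20 731] [(-7, 71), (-7, -82), (-59, -82), (-59, 70)]
```

Both left-hand brackets lie flat and parallel in the left bin, at bin x 8..65 and -59..-7. On to the right-hand one.

Request:
apply_moves(
  deltas=[
    {"fingers":40,"delta_pos":[119,28,161],"angular":[34.6,-19.4,-6.3]},
    {"fingers":40,"delta_pos":[119,28,161],"angular":[34.6,-19.4,-6.3]},
    {"fingers":40,"delta_pos":[119,28,161],"angular":[34.6,-19.4,-6.3]},
    {"fingers":40,"delta_pos":[119,28,161],"angular":[34.6,-19.4,-6.3]},
    {"fingers":40,"delta_pos":[119,28,161],"angular":[34.6,-19.4,-6.3]},
    {"fingers":40,"delta_pos":[119,28,161],"angular":[34.6,-19.4,-6.3]},
    {"fingers":40,"delta_pos":[119,28,161],"angular":[34.6,-19.4,-6.3]},
    {"fingers":40,"delta_pos":[119,28,161],"angular":[34.6,-19.4,-6.3]},
    {"fingers":40,"delta_pos":[119,28,161],"angular":[34.6,-19.4,-6.3]},
  ],
)

```text
clock: 19.75
tool_pos: [0.4178, -0.12, 0.1537]
orientation: [-143.4, 16.3, -82.9]
force: [-0.7, -0.7, -0.1]
opening: 0.04
gripper_force: 0.0
```

Run:
```python
from h import *
p,R,o=cur(); print(inB(p),np.round(o['qvel'],1)); path(B(57,-148,30),boardR(-1,20),"d",n=3);path(B(57,-148,14),boardR(-1,20),"d",n=3)
```

```text
[  57.4 -145.9  108.4] [ 3.6 -1.3  0.3  5.8  0.7 -9.3]
d dpos [28.9, 0.2, 72.9] ang [0.08, 0.05, -0.05]
   marg/dq/err [(23.9, 4, np.float64(0.0)), (24.6, 4, np.float64(0.0)), (25.4, 4, np.float64(0.0))] [-25.   7. -33. -55. -38.  68.]
d dpos [34.4, 0.2, 88.0] ang [0.08, 0.05, -0.05]
   marg/dq/err [(24.0, 5, np.float64(0.0)), (24.9, 5, np.float64(0.0)), (26.0, 5, np.float64(0.0))] [-26.   9. -32. -57. -38.  71.]
```

Request:
apply_moves(
  deltas=[
    {"fingers":40,"delta_pos":[14,0,36],"angular":[0,0,0]},
    {"fingers":40,"delta_pos":[25,0,62],"angular":[0,0,0]},
    {"fingers":40,"delta_pos":[29,0,73],"angular":[0,0,0]},
    {"fingers":40,"delta_pos":[32,0,81],"angular":[0,0,0]},
    {"fingers":40,"delta_pos":[34,0,87],"angular":[0,0,0]},
    {"fingers":40,"delta_pos":[34,0,87],"angular":[0,0,0]},
  ],
)

```text
clock: 20.35
tool_pos: [0.4714, -0.1252, 0.0778]
orientation: [-143.4, 16.3, -82.7]
force: [-1.4, -0.1, 0.7]
opening: 0.0396
gripper_force: 0.0
```

Run:
```python
from clr import *
p,R,o=cur(); print(inB(p),np.round(o['force'],1),clr(p,R,PEG)); path(B(57,-148,12),boardR(-1,20),"d",n=1)
```

```text
[  57.9 -146.6   15.4] [-1.4 -0.1  0.7] (11.9, array([ 491., -102.,  175.]))
d dpos [2.4, 0.9, 2.7] ang [0.15, 0.12, 0.18]
   marg/dq/err [(26.1, 1, np.float64(0.0))] [-26.   9. -32. -57. -37.  71.]
```

Request:
apply_moves(
  deltas=[
    {"fingers":40,"delta_pos":[2.4,0.5,2.8],"angular":[0,0,0]},
    {"fingers":20,"delta_pos":[2.4,0.5,2.8],"angular":[0,0,0]},
    {"fingers":0,"delta_pos":[2.4,0.5,2.8],"angular":[0,0,0]},
    {"fingers":0,"delta_pos":[2.4,0.5,2.8],"angular":[0,0,0]},
    {"fingers":0,"delta_pos":[2.4,0.5,2.8],"angular":[0,0,0]},
    {"fingers":0,"delta_pos":[2.4,0.5,2.8],"angular":[0,0,0]},
    {"fingers":0,"delta_pos":[2.4,0.5,2.8],"angular":[0,0,0]},
    {"fingers":0,"delta_pos":[2.4,0.5,2.8],"angular":[0,0,0]},
    {"fingers":0,"delta_pos":[2.4,0.5,2.8],"angular":[0,0,0]},
    {"fingers":0,"delta_pos":[2.4,0.5,2.8],"angular":[0,0,0]},
  ],
)

```text
clock: 21.35
tool_pos: [0.4723, -0.1272, 0.075]
orientation: [-143.4, 16.2, -82.7]
force: [-4.7, -1.4, 4.4]
opening: 0.0037
gripper_force: 30.0
```

Run:
```python
from h import *
p,R,o=cur(); print(inB(p),np.round(o['force'],1),o['opening'],R.inv().apply(N))
```

```text
[  57.2 -148.6   12.4] [-4.7 -1.4  4.4] 0.003742965398490634 [-3.43209416e-01  6.98606575e-04 -9.39258648e-01]
```

Request:
apply_moves(
  deltas=[
    {"fingers":0,"delta_pos":[-2,0,-5],"angular":[0,0,0]},
    {"fingers":0,"delta_pos":[-6,0,-16],"angular":[0,0,0]},
    {"fingers":0,"delta_pos":[-14,0,-38],"angular":[0,0,0]},
    {"fingers":0,"delta_pos":[-24,0,-66],"angular":[0,0,0]},
    {"fingers":0,"delta_pos":[-34,0,-94],"angular":[0,0,0]},
    {"fingers":0,"delta_pos":[-40,0,-111],"angular":[0,0,0]},
    {"fingers":0,"delta_pos":[-40,0,-111],"angular":[0,0,0]},
  ],
)

```text
clock: 22.05
tool_pos: [0.4049, -0.1222, 0.174]
orientation: [-143.1, 16.1, -82.7]
force: [1.1, -0.2, -3.8]
opening: 0.0038
gripper_force: 30.0
```

Run:
```python
from droop import *
from clr import *
p,R,o=cur(); print(inB(p),np.round(o['force'],1),o['opening']); t=inB(p)
droop("d2",t[0]+2,range(-30,-145,-15),t[2]-12)
w=np.radians(-6.8); u=np.array([np.cos(w),np.sin(w)]); l=np.array([-u[1],u[0]]); t0=np.array([.503,-.359])-l*.036-u*.022; Rb=binR(-6.8,-1,20)
a=path(np.r_[t0,.26],Rb,'over'); plan(np.r_[t0,.10],Rb,'low')
for z in (.06,.03): print(clr(np.r_[t0,z],Rb,WR))
```

```text
[  58.6 -149.1  132.3] [ 1.1 -0.2 -3.8] 0.00377811430554843
-30 [25, 65, 112, 149, 164, 166, 165, 159, 141, 126, 132, 132, 131, 129, 130, 132, 131, 109, 27, 11, 13, 13, 18, 22]
-45 [137, 159, 165, 165, 170, 174, 172, 159, 142, 129, 130, 102, 83, 105, 135, 128, 119, 100, 45, 14, 23, 23, 21, 16]
-60 [144, 157, 164, 163, 163, 165, 165, 161, 143, 131, 130, 132, 130, 129, 128, 135, 141, 109, 23, 9, 17, 19, 22, 21]
-75 [136, 161, 169, 165, 162, 167, 167, 160, 142, 127, 132, 135, 132, 131, 129, 132, 139, 128, 23, 3, 10, 16, 22, 22]
-90 [135, 158, 159, 120, 103, 142, 170, 159, 144, 130, 133, 133, 133, 132, 129, 130, 119, 90, 39, 10, 18, 28, 22, 27]
-105 [147, 161, 166, 164, 164, 166, 167, 161, 145, 133, 131, 133, 133, 129, 132, 136, 139, 113, 33, 11, 19, 22, 21, 19]
-120 [132, 161, 162, 137, 119, 148, 165, 165, 148, 127, 132, 134, 129, 126, 127, 133, 142, 137, 37, 12, 16, 15, 26, 26]
-135 [130, 158, 169, 152, 141, 145, 147, 142, 131, 121, 120, 103, 80, 87, 123, 126, 122, 102, 52, 6, 8, 25, 21, 24]
over dpos [241.8, -125.7, -106.7] ang [-32.25, 0.6, 14.13]
   marg/dq/err [(29.8, 7, np.float64(0.0)), (36.7, 7, np.float64(0.0)), (44.1, 7, np.float64(0.0)), (52.1, 8, np.float64(0.0)), (60.6, 9, np.float64(0.0)), (60.0, 9, np.float64(0.0))] [-33.  22.  12. -18. -89.  28.]
low dpos [286.3, -33.6, 16.4] ang [-32.25, 0.6, 14.13]
(23.7, array([ 380., -441.,   85.]))
(0.0, array([ 380., -441.,   85.]))
```

Request:
apply_moves(
  deltas=[
    {"fingers":0,"delta_pos":[0,0,-40],"angular":[0,0,0]},
    {"fingers":0,"delta_pos":[30,-20,-80],"angular":[-5,0,2]},
    {"fingers":0,"delta_pos":[242,-126,-107],"angular":[-32.3,0.6,14.1]},
    {"fingers":0,"delta_pos":[242,-126,-107],"angular":[-32.3,0.6,14.1]},
    {"fingers":0,"delta_pos":[242,-126,-107],"angular":[-32.3,0.6,14.1]},
    {"fingers":0,"delta_pos":[242,-126,-107],"angular":[-32.3,0.6,14.1]},
    {"fingers":0,"delta_pos":[242,-126,-107],"angular":[-32.3,0.6,14.1]},
    {"fingers":0,"delta_pos":[242,-126,-107],"angular":[-32.3,0.6,14.1]},
    {"fingers":0,"delta_pos":[242,-126,-107],"angular":[-32.3,0.6,14.1]},
    {"fingers":0,"delta_pos":[242,-126,-107],"angular":[-32.3,0.6,14.1]},
  ],
)

```text
clock: 23.1
tool_pos: [0.4772, -0.392, 0.2571]
orientation: [179.7, 20.1, -96.9]
force: [-0.9, 0.5, -1.8]
opening: 0.0039
gripper_force: 30.0
```

Run:
```python
from h import *
p,R,o=cur(); print(np.round(o['qvel'],1),np.round(o['force'],1),o['opening'])
w=np.radians(-6.8); u=np.array([np.cos(w),np.sin(w)]); l=np.array([-u[1],u[0]]); t0=np.array([.503,-.359])-l*.036-u*.022; Rb=binR(-6.8,-1,20)
for z in (.12,.08): path(np.r_[t0,z],Rb,z,n=2)
print(R.inv().apply([0,0,-1]))
```

```text
[ 0.3 -2.2 -0.3  0.4 -0.1 -0.1] [-0.9  0.5 -1.8] 0.003877761690667488
0.12 dpos [47.3, -0.4, 128.7] ang [0.29, 0.14, -0.06]
   marg/dq/err [(64.6, 7, np.float64(0.0)), (60.3, 7, np.float64(0.0))] [-33.  28.   2. -19. -74.  33.]
0.08 dpos [61.1, -0.6, 166.2] ang [0.29, 0.14, -0.06]
   marg/dq/err [(63.3, 10, np.float64(0.0)), (58.4, 9, np.float64(0.0))] [-33.  30.   0. -19. -70.  35.]
[ 0.34438015 -0.00510757  0.93881639]
```

Request:
apply_moves(
  deltas=[
    {"fingers":0,"delta_pos":[17,0,46],"angular":[0.1,0,0]},
    {"fingers":0,"delta_pos":[34,0,92],"angular":[0.2,0,0]},
    {"fingers":0,"delta_pos":[47,-0.4,129],"angular":[0.3,0.1,0]},
    {"fingers":0,"delta_pos":[56,-0.5,152],"angular":[0.3,0.1,0]},
    {"fingers":0,"delta_pos":[60,-0.6,164],"angular":[0.3,0.1,0]},
    {"fingers":0,"delta_pos":[62,-0.6,169],"angular":[0.3,0.1,0]},
    {"fingers":0,"delta_pos":[62,-0.6,169],"angular":[0.3,0.1,0]},
    {"fingers":0,"delta_pos":[62,-0.6,169],"angular":[0.3,0.1,0]},
  ],
)

```text
clock: 23.9
tool_pos: [0.4779, -0.3935, 0.0805]
orientation: [-179.8, 19.9, -96.8]
force: [0.6, 0.4, -2.3]
opening: 0.0037
gripper_force: 30.0
```

Underside at about 68 mm. Stepping down towards 60, then in small steps.

Request:
apply_moves(
  deltas=[
    {"fingers":0,"delta_pos":[1.4,0,3.8],"angular":[0,0,0]},
    {"fingers":0,"delta_pos":[2.7,0,7.5],"angular":[0,0,0]},
    {"fingers":0,"delta_pos":[2.7,0,7.5],"angular":[0,0,0]},
  ],
)

```text
clock: 24.2
tool_pos: [0.4769, -0.3927, 0.0704]
orientation: [-179.9, 20.0, -96.9]
force: [-0.4, 0.8, -3.0]
opening: 0.0038
gripper_force: 30.0
```

Request:
apply_moves(
  deltas=[
    {"fingers":0,"delta_pos":[0.4,0,1],"angular":[0,0,0]},
    {"fingers":0,"delta_pos":[0.7,0,1.9],"angular":[0,0,0]},
    {"fingers":0,"delta_pos":[0.7,0,1.9],"angular":[0,0,0]},
  ],
)

```text
clock: 24.5
tool_pos: [0.477, -0.393, 0.0685]
orientation: [-179.9, 19.9, -96.8]
force: [0.2, 0.6, -2.5]
opening: 0.0034
gripper_force: 30.0
```

Request:
apply_moves(
  deltas=[
    {"fingers":0,"delta_pos":[0.4,0,1],"angular":[0,0,0]},
    {"fingers":0,"delta_pos":[0.7,0,1.9],"angular":[0,0,0]},
    {"fingers":0,"delta_pos":[0.7,0,1.9],"angular":[0,0,0]},
  ],
)

```text
clock: 24.8
tool_pos: [0.477, -0.3929, 0.0665]
orientation: [-179.9, 19.9, -96.8]
force: [-0.1, 0.3, -3.3]
opening: 0.0037
gripper_force: 30.0
```

Request:
apply_moves(
  deltas=[
    {"fingers":0,"delta_pos":[0.4,0,1],"angular":[0,0,0]},
    {"fingers":0,"delta_pos":[0.6,0,1.6],"angular":[0,0,0]},
    {"fingers":0,"delta_pos":[0.6,0,1.6],"angular":[0,0,0]},
  ],
)

```text
clock: 25.1
tool_pos: [0.477, -0.393, 0.0648]
orientation: [-179.9, 19.9, -96.8]
force: [0.2, -0.5, -2.4]
opening: 0.0035
gripper_force: 30.0
```

Request:
apply_moves(
  deltas=[
    {"fingers":0,"delta_pos":[0.3,0,0.8],"angular":[0,0,0]},
    {"fingers":0,"delta_pos":[0.5,0,1.4],"angular":[0,0,0]},
    {"fingers":0,"delta_pos":[0.5,0,1.4],"angular":[0,0,0]},
  ],
)

```text
clock: 25.4
tool_pos: [0.4771, -0.393, 0.0633]
orientation: [-179.9, 19.9, -96.8]
force: [0.2, -0.2, -2.5]
opening: 0.0034
gripper_force: 30.0
```

Request:
apply_moves(
  deltas=[
    {"fingers":0,"delta_pos":[0.3,0,0.8],"angular":[0,0,0]},
    {"fingers":0,"delta_pos":[0.5,0,1.4],"angular":[0,0,0]},
    {"fingers":0,"delta_pos":[0.5,0,1.4],"angular":[0,0,0]},
  ],
)

```text
clock: 25.7
tool_pos: [0.4771, -0.393, 0.0619]
orientation: [-179.9, 19.9, -96.8]
force: [-0.1, 0.0, -1.8]
opening: 0.0036
gripper_force: 30.0
```

Request:
apply_moves(
  deltas=[
    {"fingers":0,"delta_pos":[0.3,0,0.8],"angular":[0,0,0]},
    {"fingers":0,"delta_pos":[0.5,0,1.4],"angular":[0,0,0]},
    {"fingers":0,"delta_pos":[0.5,0,1.4],"angular":[0,0,0]},
  ],
)

```text
clock: 26.0
tool_pos: [0.4771, -0.3932, 0.0606]
orientation: [-179.9, 19.9, -96.8]
force: [-0.6, -1.3, 0.0]
opening: 0.0042
gripper_force: 30.0
```

Request:
apply_moves(
  deltas=[
    {"fingers":0,"delta_pos":[0.2,0,0.4],"angular":[0,0,0]},
    {"fingers":0,"delta_pos":[0.3,0,0.9],"angular":[0,0,0]},
    {"fingers":0,"delta_pos":[0.3,0,0.9],"angular":[0,0,0]},
  ],
)

```text
clock: 26.3
tool_pos: [0.4772, -0.3931, 0.0597]
orientation: [-179.9, 19.9, -96.8]
force: [0.3, -1.5, 0.5]
opening: 0.0034
gripper_force: 30.0
```

Request:
apply_moves(
  deltas=[
    {"fingers":8,"delta_pos":[0,0,0],"angular":[0,0,0]},
    {"fingers":24,"delta_pos":[0,0,0],"angular":[0,0,0]},
    {"fingers":24,"delta_pos":[0,0,0],"angular":[0,0,0]},
    {"fingers":24,"delta_pos":[0,0,0],"angular":[0,0,0]},
  ],
)

```text
clock: 26.7
tool_pos: [0.4771, -0.3929, 0.0595]
orientation: [-179.9, 19.9, -96.8]
force: [0.6, 0.3, 0.6]
opening: 0.0229
gripper_force: 0.0
```

Request:
apply_moves(
  deltas=[
    {"fingers":24,"delta_pos":[-7,0,-18.8],"angular":[0,0,0]},
    {"fingers":24,"delta_pos":[-21,0,-56],"angular":[0,0,0]},
    {"fingers":24,"delta_pos":[-37,0,-100],"angular":[0,0,0]},
    {"fingers":24,"delta_pos":[-55,0,-150],"angular":[0,0,0]},
    {"fingers":24,"delta_pos":[-72,0,-196],"angular":[0,0,0]},
    {"fingers":24,"delta_pos":[-260,0,-120],"angular":[0,20,0]},
    {"fingers":24,"delta_pos":[-260,0,-120],"angular":[0,20,0]},
    {"fingers":24,"delta_pos":[-260,0,-120],"angular":[0,20,0]},
    {"fingers":24,"delta_pos":[-260,0,-120],"angular":[0,20,0]},
    {"fingers":24,"delta_pos":[-260,0,-120],"angular":[0,20,0]},
  ],
)

```text
clock: 27.7
tool_pos: [0.5012, -0.1862, 0.2616]
orientation: [-179.8, -0.0, -96.6]
force: [-0.1, -1.0, -0.0]
opening: 0.0238
gripper_force: 0.0
```

Run:
```python
from h import *
print(cur()[0],np.round(cur()[2]['force'],1))
t,s=[ctrl.snapshot(n)[:,:,::-1] for n in ("top","scene")]
a=cv2.resize(t[60:270,70:430],(800,467),interpolation=cv2.INTER_CUBIC); cv2.imwrite("pics/fin.png",a)
c=[cv2.resize(s[110:290,60:420],(600,300),interpolation=cv2.INTER_CUBIC),cv2.resize(t[110:260,80:430],(600,300)[:2],interpolation=cv2.INTER_CUBIC)]
cv2.imwrite("pics/fin.png",np.vstack(c))
```

```text
[ 0.50118338 -0.18624503  0.26163017] [-0.1 -1.  -0. ]
```

View pics/fin.png

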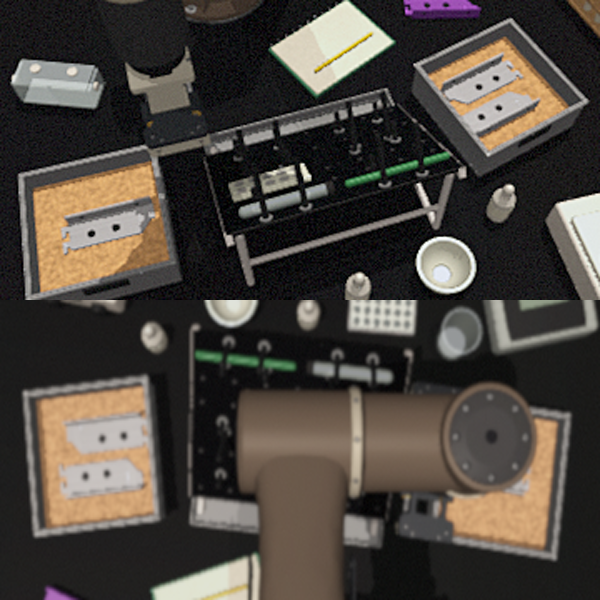

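The picture shows both left-hand brackets flat in the left bin and the right-hand one flat in the right bin. The tile, rod and tube are in place on the board, and the gripper touches nothing. Handing in.

```bash
python3 -c "
from plant import ctrl
print(ctrl.close_job())"
```

```text
the job is handed in; nothing more can be done
None
```

All three brackets are sorted and lying flat, blade down and flange up: the two left-hand ones in the left bin and the right-hand one in the right bin, each lowered until it landed; nothing else appears moved in the final pictures, and I handed the job in at about 28 s.

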